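# Dock and latch a sample-tube rack

### The job

Slide the grey rack of sample tubes along the bench, without lifting or tipping it, into the docking bay of the white reader until it is fully home against the bay's end stop. Then swing the steel latch arm fully shut across behind the rack to lock it in. If the latch arm stands in the way, swing it open first; leave the bottle, jar, label roll and barcode scanner where they are.

Things in the scene. Friction and masses are not known exactly. Their poses are not given: they have to be found in the camera images.
- rack: Grey rectangular tube rack full of white-capped tubes, 120 long (its x) x 90 wide (y) x 44 tall (z up), 0.25 to 0.5 kg, loose on the bench. In effect a solid block: tubes are fixed in it and end below its top. Too wide for most grippers; push its upright faces. Origin: centre of its underside. Either end may go in first; at the start its x lies within 50 degrees of the bay's x.
- dock: White benchtop reader with an open-topped docking bay in front, fixed. Origin: on the bench, where the rack's origin is when fully home. x: the direction in which the rack is pushed in; z up. The bay has no floor: the rack slides on the bench. Its two straight guide walls, 26 tall, 10 thick, have inner faces at y = +-47 and run from x = -60 to +62.
- bay_mouth (a point): Middle of the bay's open mouth, on the bench, at x = -95, y = 0 in the bay's frame (axes as dock). From here flared lead-ins, 26 tall, narrow the way from inner faces at y = +-67 to the guide walls' +-47 at x = -60.
- bay_stop (a point): Middle of the top edge of the bay's end stop, 30 above the bench, at x = +60, y = 0 in the bay's frame (axes as dock); the rack's leading face meets it when fully home. Behind it the reader's housing, from x = +73 to +243, y = +-105, 130 tall.
- latch (a joint): Angle of the steel latch arm (rad): 0 = fully open, 2.094 = fully shut, both stops; anticlockwise from above shuts it. In the bay's frame the arm points at 150 degrees + this angle from x towards y: shut, along -y across the mouth, 3 behind the home rack; open, backwards and outwards. Bar 85 long, 12 wide, 30 to 40 above the bench. Stays where left; about 1.5 N at the pin turns it.
- latch_hinge (a point): Point on the latch arm's hinge axis, 35 above the bench, at x = -69, y = +76 in the bay's frame, over a fixed post 22 diameter, 29 tall.
- latch_pin (a point): Centre of the top of the upright round pin by which the latch arm is moved: pin 12 diameter, rising from the arm (40 above the bench) to 81 above the bench, 76 from the hinge axis.
- bottle: Bystander: capped bottle, 56 diameter, 125 tall, loose, upright. Origin: centre of its underside.
- jar: Bystander: lidded jar, 56 diameter, 55 tall, loose. Origin: centre of its underside.
- roll: Bystander: white roll of labels standing on end, 58 diameter, 50 tall, 24 hole, loose. Origin: centre of its underside.
- scanner: Bystander: black handheld barcode scanner lying on the bench, 150 long (x, head at +x), 62 wide at the head, 42 tall, loose. Origin: under its middle.
Things that resemble listed ones, but are neither listed nor needed, are in the scene too. What is shaped like the rack but purple is not meant.

How it is judged:
By the outcome, as a careful person would: the job done as asked, in the order asked, and still so for the second after the job is handed in, with the robot touching nothing.
It also fails if it takes over 72 s, if anything falls off the work surface, if the arm or the gripper's body presses on something with over 40 N, if the wrist force passes 120 N, or if a joint passes its speed limit or range.

### The arm

A 6-joint arm with a two-finger parallel gripper is mounted at the origin on the work surface. World frame = base frame: x ahead of the robot, y to its left, z up, the work surface at z = 0. Lengths are in m, angles in rad, forces in N, time in s.
With the tool pointing down it reaches from about 0.35 to 0.875 m from the base axis. Payload 4.2 kg.
Tool frame: the origin (TCP) lies on the centre line of the jaws, within the pads' length; the fingertips stand 11 mm ahead of it and the grasp point (between the pads) lies 8 mm behind it; z points along the fingers, y is the direction in which the jaws open and shut (so a half turn about z gives the same grasp; the last joint's range is limited). The gripper opens to 85 mm and grips with 20 to 120 N. Pads are 22 mm wide; open, the fingers measure 114 mm over their backs; the gripper's body (76 mm by 85 mm) begins 54 mm behind the grasp point. The pads swing forward as they close: fully open they stand 13 mm farther back than shut.
Start: joints at [-0.93, 0.385, 0.008, 0, -1.194, -0.259], TCP at [0.233, -0.58, 0.242] pointing down, gripper open.
Joint ranges: [-3.14, 3.14], [-1.21, 2.06], [-1.07, 1.41], [-3.16, 2.05], [-2.99, -0.16], [-3.1, 3.1]. Speed limits (rad/s): [2.79, 2.79, 3.14, 3.14, 3.14, 3.14].

### API

Orientations are given as a unit quaternion [x, y, z, w].
In Python, from station import ctrl, optics, ticket gives the robot as it stands.
- The arm moves only by the shell command python3 -m crank 'ROWS' [FORCE]. ROWS is JSON, a list that holds one entry, the list of rows, each a list of 7 numbers: the opening, from 0 (shut) to 1 (fully open), then the shift along the tool's x, y, z in m, then the turn, a rotation vector about the tool's x, y, z in rad. A call has 1 to 5 rows; each row is the pose to reach, as a shift and turn from the pose measured when the call began, along the tool's axes at that moment; what a row does not reach only later rows make up. A row lasts 1/8 s, in which the tool goes at most 62.5 mm and 10.7 degrees, less where a joint would pass 70% of its speed; a pose out of reach is approached as far as the arm can. A call with a gripper value outside its range is refused whole. The fingers move at their own pace and stop on an object; FORCE is the grip in N (left out, the last holds). Time passes only in rows, so rows that repeat a pose let the fingers close. It gives the time, the measured TCP pose, the force and the opening at its end, in the units of the state.
- ctrl.get_state(): the state, without advancing time (a new reading comes with each control period).
- optics.grab_frame(name): name is "scene" or "side" or "wrist"; returns the picture (384x512x3 uint8, red, green, blue); there is no depth.
- optics.calibration(name): a dict with "vfov" (degrees; the focal length in pixels is half the picture's height over the tangent of half this angle, whatever the lens; pixels are square), "cx", "cy" (the principal point, pixels), "position" and "attitude" of the camera in the world. Camera axes: x right, y down, z forward; pixel columns grow to the right and rows downward; lengths in m; the calibration is good to about 2 mm. A picture is of the moment at which its call begins: read the wrist's pose just before it. calibration takes no time and is no camera call; for the wrist camera it gives the pose at the moment of the call.
- ticket.sign_off(): hands the job in, once; it reports no verdict.
Trained networks look in the newest picture that a camera, given by its name, has taken for a name from the list of things; names that differ only in an ending like _2 or _b are one class to them, and where a whole thing is asked for, a point or a joint stands for the part that bears it (a point fixed in the world has none). Each returns a list of dicts, best first, with "score" (0 to 1); they miss things now and then, are a little off and sometimes report something else, mostly with a low value. They report only what shows in the picture. A call takes as long as a camera call. They do not tell look-alikes from the thing itself.
- optics.boxes_of(name, camera): "at" ([x, y, z] in m, in the coordinates of the camera as it stood for that picture, good to about 4 mm: the middle of the surface that is visible of it).
The state is a dict: "time_s": time; "joint_positions": joint angles; "qvel": joint speeds; "tau": joint torques, N m; "ee_pos": TCP position; "ee_rot": TCP orientation; "contact_force": force on the tool from outside, world axes, zero at the start; "wrist_torque": the same for the moment, N m; "width": finger opening in m.
Only numpy, scipy, OpenCV 4.12 (cv2) and the standard library are available. Lean on these libraries where they do the work, as an engineer would, in place of code of your own. Each camera call takes 0.05 s, during which the arm holds its last target.

## Working session

There is one attempt and no reset: what is moved stays moved. The work goes in short steps, Python scripts to look and compute and a shell command to move; the robot and the scene stay as the last step left them, time stands still between calls to the robot, and variables do not carry over. Pictures are saved under pics/ and viewed, and the job is handed in when it is done.

```bash
ls; mkdir -p pics; python3 - <<'E'
from station import ctrl, optics
import cv2
s=ctrl.get_state(); print(s)
for c in ("scene","side","wrist"):
    print(c,optics.calibration(c))
    im=optics.grab_frame(c); cv2.imwrite(f"pics/a_{c}.png",cv2.resize(im[:,:,::-1],(768,576),interpolation=cv2.INTER_CUBIC))
E
```

```text
pics
{'time_s': 0.0, 'joint_positions': array([-9.30402228e-01,  3.85559099e-01,  6.63412572e-03, -5.30849774e-04,
       -1.19399185e+00, -2.58600342e-01]), 'qvel': array([2.42765931e-04, 9.20280672e-05, 1.33724875e-03, 9.93247373e-05,
       1.58146383e-03, 9.25649014e-05]), 'tau': array([-7.33172928e-04, -3.92285657e+01,  1.88405514e+01,  4.18616652e+00,
       -4.66080179e-03, -3.16801412e-06]), 'ee_pos': array([ 0.2326852 , -0.57946917,  0.24121854]), 'ee_rot': array([-1.89643298e-01,  9.81852451e-01,  1.06212451e-03, -2.38497243e-04]), 'contact_force': array([-0.06955602,  1.02846065, -0.2925289 ]), 'wrist_torque': array([-0.00063402, -0.04327617,  0.02546869]), 'width': 0.08529824946441687}
scene {'vfov': 51.41620421145337, 'cx': 260.51635410833285, 'cy': 188.47615423492505, 'position': array([ 1.11241673, -0.10520842,  0.97220452]), 'attitude': array([ 0.73660338,  0.61732036, -0.1815837 , -0.20822677])}
side {'vfov': 45.999669409558464, 'cx': 254.59969914703444, 'cy': 188.52293866026122, 'position': array([0.46760834, 0.72756471, 0.6428181 ]), 'attitude': array([-0.05201628,  0.89514835, -0.4423994 ,  0.01692652])}
wrist {'vfov': 67.84076275081469, 'cx': 254.84545973133405, 'cy': 190.84026346614723, 'position': array([ 0.16990524, -0.60548232,  0.37382266]), 'attitude': array([0.55502144, 0.8208091 , 0.11232165, 0.07488298])}
```

View pics/a_scene.png

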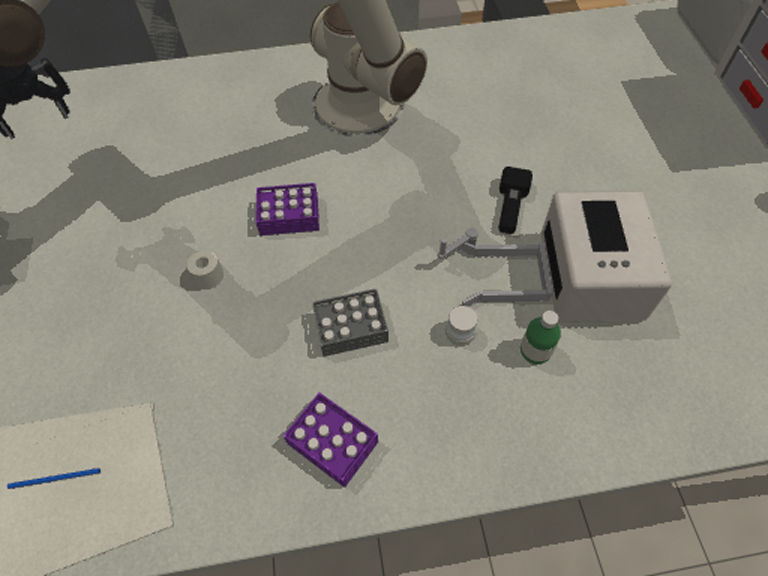

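View pics/a_side.png

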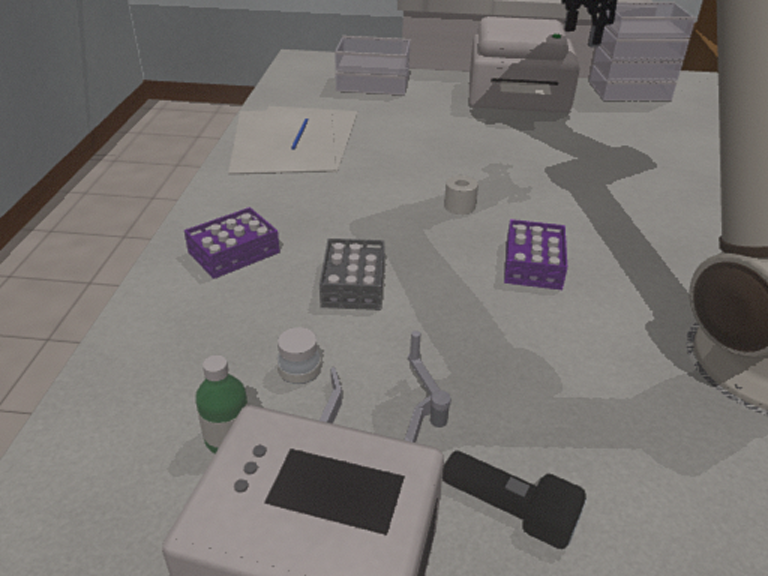

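View pics/a_wrist.png

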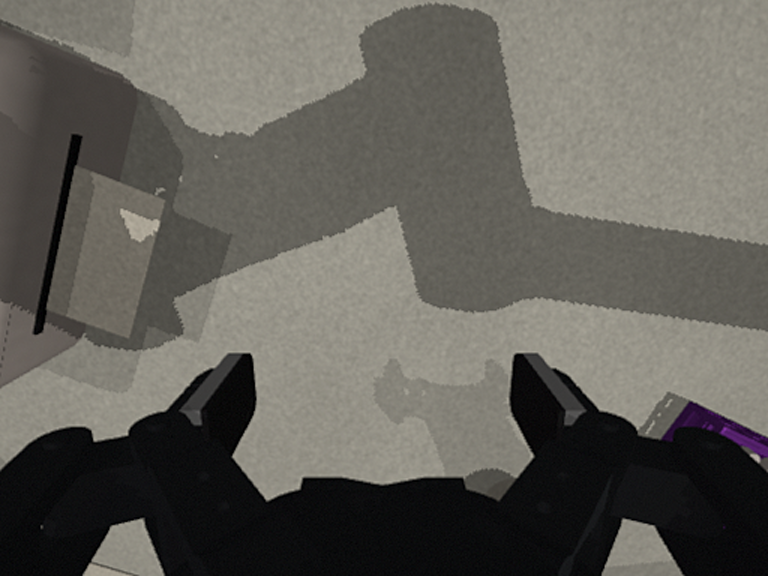

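The scene shows the grey rack at about (350,322) in the 768-wide scene picture. The two purple look-alikes are at (287,208) and (331,440). The dock is at (600,255), the latch hinge near (472,240) and the pin near (443,245). Next I'll measure these.

```bash
cat > h.py <<'E'
from station import ctrl, optics
import numpy as np, cv2
from scipy.spatial.transform import Rotation as R
def cal(c):
    k=optics.calibration(c); f=192/np.tan(np.radians(k['vfov']/2))
    return f,k['cx'],k['cy'],np.array(k['position']),R.from_quat(k['attitude'])
def ray(c,uv,z,K=None):
    f,cx,cy,p,r=K or cal(c); d=r.apply([(uv[0]-cx)/f,(uv[1]-cy)/f,1]); return p+d*(z-p[2])/d[2]
def proj(c,P,K=None):
    f,cx,cy,p,r=K or cal(c); q=r.inv().apply(np.atleast_2d(P)-p); return np.c_[f*q[:,0]/q[:,2]+cx,f*q[:,1]/q[:,2]+cy]
def w(c,at): 
    k=cal(c); return k[3]+k[4].apply(at)
E
python3 - <<'E'
from h import *
for c in ("scene","side"):
    im=optics.grab_frame(c); cv2.imwrite(f"pics/raw_{c}.png",im[:,:,::-1])
    for n in ("rack","dock","latch","latch_hinge","latch_pin","bay_stop","bay_mouth","bottle","jar","roll","scanner"):
        for d in optics.boxes_of(n,c):
            if d['score']>.2: print(c,n,round(d['score'],2),w(c,d['at']).round(4),(proj(c,w(c,d['at']))[0]).round(0))
im=cv2.imread("pics/raw_scene.png"); cv2.imwrite("pics/b1.png",cv2.resize(im[110:240,200:400],(800,520),interpolation=cv2.INTER_CUBIC))
im=cv2.imread("pics/raw_side.png"); cv2.imwrite("pics/b2.png",cv2.resize(im[150:310,140:340],(750,600),interpolation=cv2.INTER_CUBIC))
E
```

```text
scene rack 0.83 [ 0.8047 -0.1542  0.0291] [222. 293.]
scene rack 0.78 [ 0.5956 -0.1005  0.0266] [233. 215.]
scene rack 0.78 [ 0.3243 -0.1875  0.0305] [192. 141.]
scene dock 0.79 [0.582  0.335  0.1243] [396. 166.]
scene latch 0.74 [0.4779 0.121  0.0403] [304. 165.]
scene latch_hinge 0.62 [0.4707 0.1231 0.0422] [304. 162.]
scene latch_pin 0.7 [0.4706 0.1194 0.0366] [302. 163.]
scene bay_stop 0.93 [0.5783 0.3329 0.1277] [395. 164.]
scene bay_mouth 0.88 [0.5853 0.3341 0.1267] [397. 166.]
scene bottle 0.43 [0.4744 0.1251 0.0431] [305. 163.]
scene jar 0.95 [0.6468 0.093  0.0568] [309. 215.]
scene roll 0.58 [ 0.4446 -0.3496  0.0452] [137. 179.]
scene scanner 0.9 [0.3539 0.27   0.0296] [341. 127.]
scene scanner 0.28 [0.7087 0.205  0.0807] [359. 225.]
side rack 0.65 [ 0.7922 -0.1433  0.0279] [155. 163.]
side rack 0.61 [ 0.5908 -0.0747  0.0322] [234. 185.]
side rack 0.58 [ 0.313  -0.1668  0.034 ] [357. 170.]
side dock 0.92 [0.5615 0.3816 0.1312] [206. 334.]
side latch 0.79 [0.4676 0.1284 0.0397] [284. 252.]
side latch_hinge 0.89 [0.4683 0.132  0.0398] [284. 253.]
side latch_pin 0.92 [0.4708 0.1303 0.038 ] [283. 253.]
side bay_stop 0.66 [0.558  0.379  0.1314] [209. 332.]
side bay_mouth 0.59 [0.5625 0.3816 0.1312] [205. 334.]
side bottle 0.68 [0.6969 0.2349 0.0826] [144. 267.]
side jar 0.84 [0.6352 0.1175 0.0461] [197. 237.]
side roll 0.66 [ 0.4373 -0.3371  0.0373] [305. 129.]
side roll 0.61 [0.4686 0.1305 0.04  ] [284. 252.]
side scanner 0.55 [0.3539 0.2813 0.0273] [350. 332.]
```

View pics/b1.png

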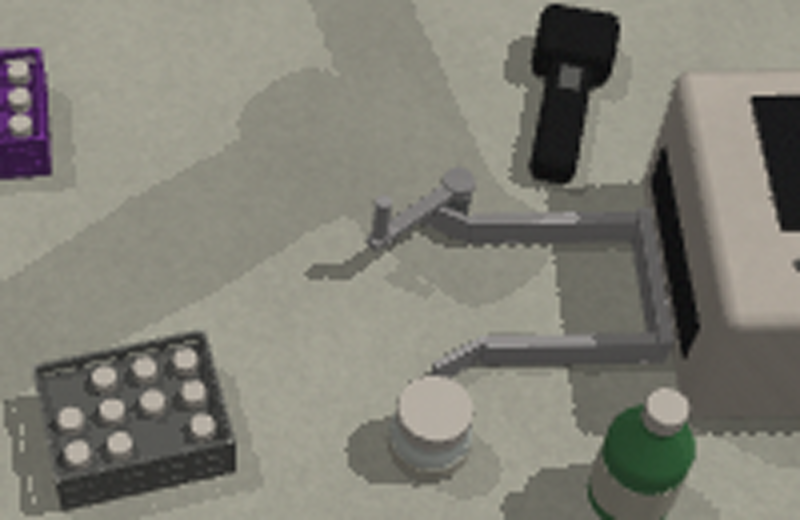

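View pics/b2.png

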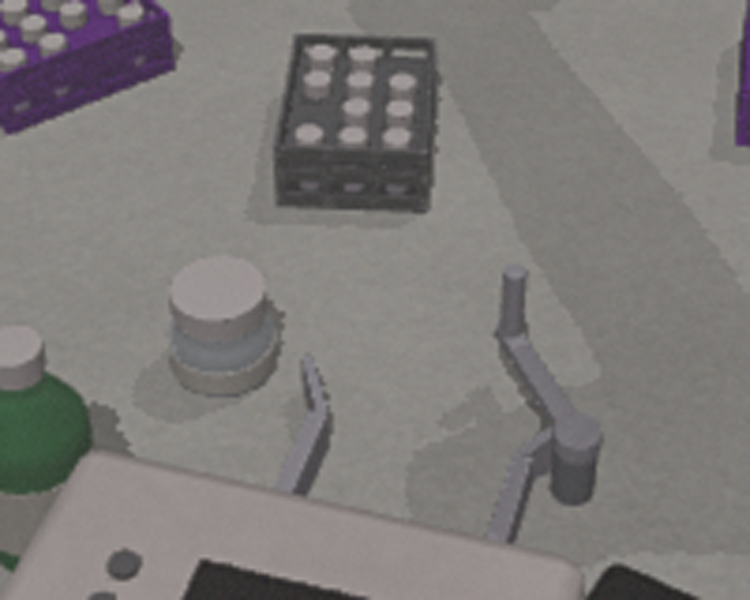

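```bash
python3 - <<'E'
from h import *
a=lambda x,y:(x/4+200,y/4+110)
b=lambda x,y:(x/3.75+140,y/3.75+150)
S=dict(hinge=(459,180,.043),pin=(382,205,.081),LwallNear=(462,217,.026),LwallFar=(638,214,.026),RwNear=(487,339,.026),RwFar=(660,343,.026),flareRtip=(433,370,.026))
S['lfcorner']=(570,605,0)
for k,v in S.items(): print('scene',k,ray('scene',a(*v[:2]),v[2]).round(4))
for k,v in dict(hinge=(578,432,.043),pin=(515,272,.081),Rtip=(308,357,.026),Rknee=(325,410,.026),Lknee=(526,455,.026),Ltip=(548,435,.026)).items(): print('side',k,ray('side',b(*v[:2]),v[2]).round(4))
for nm,fn,pts in (('scene',a,[(38,368),(203,333),(236,442),(60,480)]),('side',b,[(296,36),(437,38),(433,158),(277,150)])):
    Q=np.array([ray(nm,fn(*p),.044) for p in pts]); print(nm,Q.round(4)[:,:2].tolist(),Q.mean(0).round(4),[np.linalg.norm(Q[i]-Q[i-1]).round(4) for i in range(4)])
    for i in range(4): d=Q[i]-Q[i-1]; print(np.degrees(np.arctan2(d[1],d[0])).round(1))
E
```

```text
scene hinge [0.4524 0.1596 0.043 ]
scene pin [0.4907 0.0916 0.081 ]
scene LwallNear [0.4733 0.1585 0.026 ]
scene LwallFar [0.4935 0.2847 0.026 ]
scene RwNear [0.577  0.1502 0.026 ]
scene RwFar [0.6014 0.2667 0.026 ]
scene flareRtip [0.5945 0.1077 0.026 ]
scene lfcorner [0.7661 0.1593 0.    ]
side hinge [0.4483 0.1631 0.043 ]
side pin [0.4849 0.0954 0.081 ]
side Rtip [0.5876 0.1122 0.026 ]
side Rknee [0.5732 0.1478 0.026 ]
side Lknee [0.4722 0.1652 0.026 ]
side Ltip [0.4623 0.1509 0.026 ]
scene [[0.5556, -0.1574], [0.5481, -0.0436], [0.6344, -0.0356], [0.6414, -0.1522]] [ 0.5949 -0.0972  0.044 ] [np.float64(0.086), np.float64(0.114), np.float64(0.0866), np.float64(0.1167)]
-176.5
93.8
5.3
-86.6
side [[0.6388, -0.152], [0.5502, -0.1615], [0.5395, -0.0383], [0.6296, -0.0342]] [ 0.5896 -0.0965  0.044 ] [np.float64(0.1181), np.float64(0.0891), np.float64(0.1236), np.float64(0.0902)]
-85.5
-173.9
94.9
2.6
```

```bash
cat > fit.py <<'E'
from h import *
from scipy.optimize import least_squares
a=lambda x,y:(x/4+200,y/4+110)
b=lambda x,y:(x/3.75+140,y/3.75+150)
# local dock points, image obs
obs=[('scene',(-69,76,43),a(459,180)),('side',(-69,76,43),b(578,432)),
('scene',(-60,-47,26),a(487,336)),('side',(-60,-47,26),b(320,413)),('side',(-60,47,26),b(526,455)),('scene',(-60,-57,26),a(485,350))]
K={c:cal(c) for c in('scene','side')}
def T(p,L):
    L=np.atleast_2d(L)/1000.; c,s=np.cos(p[2]),np.sin(p[2])
    return np.c_[p[0]+c*L[:,0]-s*L[:,1],p[1]+s*L[:,0]+c*L[:,1],L[:,2]]
E
python3 - <<'E'
from fit import *
def res(q):
    r=[]
    for c,L,uv in obs: r+=list(proj(c,T(q,L),K[c])[0]-uv)
    return r
s=least_squares(res,[.55,.22,1.4],loss='soft_l1'); q=s.x; print(q,np.degrees(q[2]),np.round(s.fun,1))
# pin
def rp(t): 
    r=[]
    for c,uv in(('scene',a(382,205)),('side',b(515,272))):
        th=np.radians(150)+t[0]; r+=list(proj(c,T(q,(-69+76*np.cos(th),76+76*np.sin(th),81)),K[c])[0]-uv)
    return r
for t0 in(0,.5,1): 
    s2=least_squares(rp,[t0]); print('latch',s2.x,s2.fun.round(1))
lt=s2.x[0]
# rack
ro=[('scene',a,[(38,368),(203,333),(236,442),(60,480)],[0,1,2,3]),('side',b,[(296,36),(437,38),(433,158),(277,150)],[3,0,1,2])]
C=[(-60,45,44),(60,45,44),(60,-45,44),(-60,-45,44)]
def rr(p):
    r=[]
    for c,f,pts,ix in ro:
        for P,i in zip(pts,ix): r+=list(proj(c,T(p,C[i]),K[c])[0]-f(*P))
    return r
s3=least_squares(rr,[.59,-.097,1.64]); p=s3.x; print('rack',p,np.degrees(p[2]),s3.fun.round(1))
c,s_=np.cos(q[2]),np.sin(q[2]); d=p[:2]-q[:2]; print('rack in bay mm',(c*d[0]+s_*d[1])*1000,(-s_*d[0]+c*d[1])*1000,np.degrees(p[2]-q[2]))
np.save('q.npy',q)
th=np.radians(150)+lt
lines=[[(-60,47,26),(62,47,26)],[(-60,-47,26),(62,-47,26)],[(-60,57,26),(62,57,26)],[(-60,-57,26),(62,-57,26)],[(60,-47,30),(60,47,30)],[(-60,47,26),(-95,67,26)],[(-60,-47,26),(-95,-67,26)],[(-69,76,40),(-69+85*np.cos(th),76+85*np.sin(th),40)],[(73,-105,130),(73,105,130)],[(73,-105,0),(73,105,0)],[(73,-105,130),(243,-105,130)],[(73,105,130),(243,105,130)]]
for cn in('scene','side'):
    im=cv2.resize(cv2.imread(f'pics/raw_{cn}.png'),None,fx=3,fy=3,interpolation=cv2.INTER_CUBIC)
    def dr(P,col): cv2.polylines(im,[(proj(cn,P,K[cn])*3+1).round().astype(int)],False,col,1)
    for l in lines: dr(T(q,l),(0,0,255))
    dr(T(p,C+C[:1]),(0,255,0))
    im=im[300:750,580:1280] if cn=='scene' else im[440:1040,400:1100]
    cv2.imwrite(f'pics/ov_{cn}.png',im)
E
```

```text
[0.53619623 0.21718794 1.40572454] 80.54208351575049 [ 0.5 -0.8 -0.8 -0.7 -0.4 -0.6  1.4  0.2 -4.3 -0.2  0.4 -1. ]
latch [1.18122973] [ 0.7 -1.6 -0.5 -0.3]
latch [1.18122973] [ 0.7 -1.6 -0.5 -0.3]
latch [1.18122973] [ 0.7 -1.6 -0.5 -0.3]
rack [ 0.59139094 -0.0970614   1.64720951] 94.37815281744543 [-1.3 -1.3  0.7 -2.1  0.5 -1.  -0.5 -0.1 -0.7 -0.4 -0.4  0.2 -1.  -0.8
 -1.   0. ]
rack in bay mm -300.90784242282166 -106.08286778138375 13.836069301694932
```

View pics/ov_scene.png

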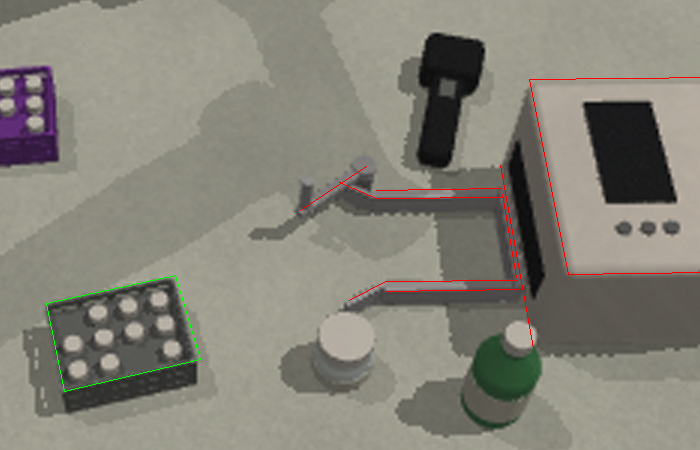

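View pics/ov_side.png

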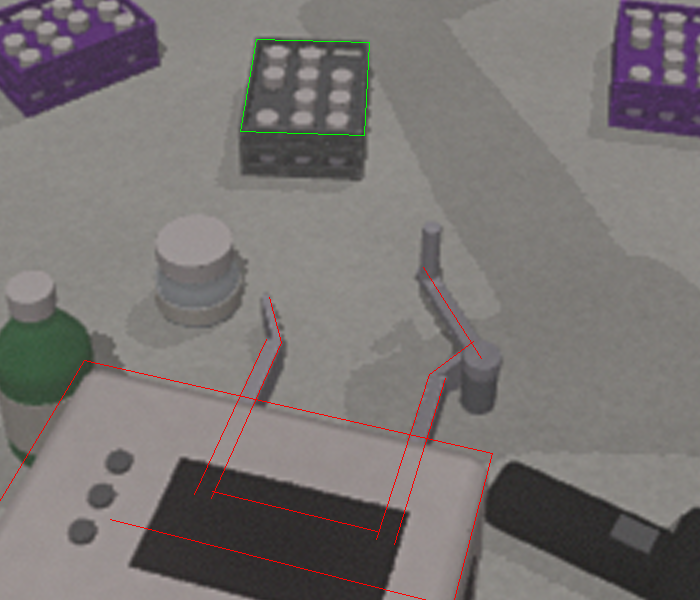

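```bash
cat >> h.py <<'E'
def go(x,y,z,yaw,cam=True):
    "tool-frame shift & rotvec to reach TCP xyz, tool x yaw in deg, tool down"
    s=ctrl.get_state(); r=R.from_quat(s['ee_rot']); t=np.radians(yaw)
    M=np.array([[np.cos(t),np.sin(t),0],[np.sin(t),-np.cos(t),0],[0,0,-1]]).T
    X=np.array([np.cos(t),np.sin(t),0]);Z=np.array([0,0,-1.]);Y=np.cross(Z,X)
    d=r.inv().apply(np.array([x,y,z])-s['ee_pos']); v=(r.inv()*R.from_matrix(np.c_[X,Y,Z])).as_rotvec()
    print('shift',d.round(4),'rot',v.round(4),'|d|',np.linalg.norm(d).round(3),'deg',np.degrees(np.linalg.norm(v)).round(1))
q=np.array([0.5362,0.2172,1.4057])
def B(x,y,z=0): # bay mm -> world
    c,s=np.cos(q[2]),np.sin(q[2]); return np.array([q[0]+(c*x-s*y)/1e3,q[1]+(s*x+c*y)/1e3,z/1e3])
def invB(p):
    c,s=np.cos(q[2]),np.sin(q[2]); d=(np.array(p)[:2]-q[:2])*1e3; return np.array([c*d[0]+s*d[1],-s*d[0]+c*d[1]])
E
python3 -c "
from h import *
go(.486,.094,.22,270)"
```

```text
shift [-0.486   0.5311  0.0223] rot [ 1.000e-04  0.000e+00 -1.189e+00] |d| 0.72 deg 68.1
```

```bash
python3 -m crank '[[[0.35,-0.486,0.531,0,0,0,-1.189],[0.35,-0.486,0.531,0,0,0,-1.189],[0.35,-0.486,0.531,0,0,0,-1.189],[0.35,-0.486,0.531,0,0,0,-1.189],[0.35,-0.486,0.531,0,0,0,-1.189]]]'; python3 -c "
from h import *
go(.486,.094,.22,270)"
```

```text
time_s: 1.98
ee_pos: [0.3433, -0.2857, 0.2427]
ee_rot: [-0.615, 0.788, -0.001, 0.0]
contact_force: [1.3, 1.4, 0.3]
width: 0.0303
shift [-0.403  -0.0461  0.0226] rot [-0.0012 -0.0004 -0.2456] |d| 0.406 deg 14.1
```

```bash
python3 -m crank '[[[0.3,-0.403,-0.046,0.02,0,0,-0.246],[0.3,-0.403,-0.046,0.02,0,0,-0.246],[0.3,-0.403,-0.046,0.02,0,0,-0.246],[0.3,-0.403,-0.046,0.02,0,0,-0.246],[0.3,-0.403,-0.046,0.02,0,0,-0.246]]]'; python3 -c "
from h import *
go(.486,.094,.22,270)"
```

```text
time_s: 2.6
ee_pos: [0.4529, 0.007, 0.2277]
ee_rot: [0.707, -0.707, 0.001, -0.001]
contact_force: [1.2, -0.4, 0.4]
width: 0.0255
shift [-0.087  -0.0332  0.0078] rot [-0.0026 -0.0003  0.0011] |d| 0.093 deg 0.2
```

```bash
cat > snap.py <<'E'
import sys,pickle
from h import *
c,n=sys.argv[1],sys.argv[2]
K=cal(c); im=optics.grab_frame(c); pickle.dump((K,im),open(f'pics/{n}.pkl','wb'))
big=cv2.resize(im[:,:,::-1],(768,576),interpolation=cv2.INTER_CUBIC)
def dr(P,col):
    cv2.polylines(big,[(proj(c,P,K)*1.5+.25).round().astype(int)],False,col,1)
if len(sys.argv)>3:
    for l in ([(-60,47,26),(62,47,26)],[(-60,-47,26),(62,-47,26)],[(60,-47,30),(60,47,30)],[(-60,47,26),(-95,67,26)],[(-60,-47,26),(-95,-67,26)]): dr([B(*p) for p in l],(0,0,255))
cv2.imwrite(f'pics/{n}.png',big)
E
python3 snap.py wrist w1 1
```

```text
(no output)
```

View pics/w1.png

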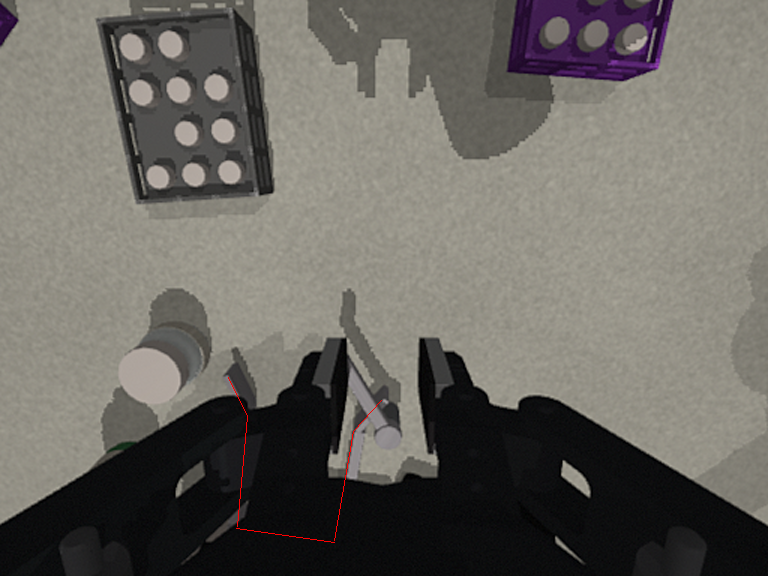

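```bash
python3 - <<'E'
import pickle
from h import *
K,im=pickle.load(open('pics/w1.pkl','rb'))
f=lambda x,y:((x-.25)/1.5,(y-.25)/1.5)
Q=np.array([ray(0,f(*p),.044,K) for p in [(98,17),(237,9),(258,194),(138,203)]]);print(Q.round(4),Q.mean(0),[np.linalg.norm(Q[i]-Q[i-1]).round(3) for i in range(4)])
for i in range(4): d=Q[i]-Q[i-1]; print(np.degrees(np.arctan2(d[1],d[0])).round(1))
h=ray(0,f(387,436),.043,K);print('hinge',h,B(-69,76),'Rtip',ray(0,f(228,373),.026,K),B(-95,-67))
print(proj(0,[[.4857,.0945,.081],[.4857,.0945,.04]],K)*1.5)
E
```

```text
[[ 0.6396 -0.156   0.044 ]
 [ 0.5482 -0.1606  0.044 ]
 [ 0.5436 -0.0428  0.044 ]
 [ 0.6315 -0.0363  0.044 ]] [ 0.59072882 -0.09893036  0.044     ] [np.float64(0.12), np.float64(0.091), np.float64(0.118), np.float64(0.088)]
-86.1
-177.1
92.3
4.3
hinge [0.44936267 0.15865545 0.043     ] [0.44989344 0.16162862 0.        ] Rtip [0.58601211 0.10878116 0.026     ] [0.58667597 0.11248049 0.        ]
[[337.38807034 390.20000393]
 [342.61692977 365.09822424]]
```

```bash
python3 -m crank '[[[0.5,-0.086,-0.033,0.01,0,0,0],[0.5,-0.086,-0.033,0.01,0,0,0],[0.5,-0.086,-0.033,0.06,0,0,0],[0.5,-0.086,-0.033,0.1,0,0,0],[0.5,-0.086,-0.033,0.1,0,0,0]]]'; python3 snap.py side s1; python3 -c "
from h import *
go(.486,.093,.062,270)"
```

```text
time_s: 3.28
ee_pos: [0.4871, 0.0973, 0.1253]
ee_rot: [0.709, -0.705, 0.0, 0.001]
contact_force: [-0.4, -0.7, 0.1]
width: 0.0426
shift [0.0049 0.0032 0.0655] rot [-0.0038 -0.0003  0.0066] |d| 0.066 deg 0.4
```

View pics/s1.png

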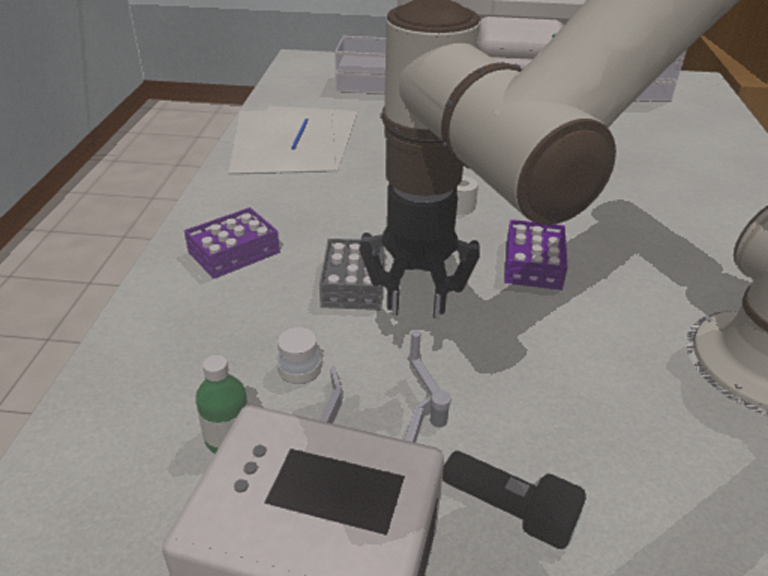

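The fingers at (393,300) and (438,305) straddle the pin at (415,340). I'll lower over it.

```bash
python3 -m crank '[[[0.5,0.005,0.003,0.03,0,0,0],[0.5,0.005,0.003,0.064,0,0,0],[0.45,0.005,0.003,0.064,0,0,0],[0.3,0.005,0.003,0.064,0,0,0],[0.25,0.005,0.003,0.064,0,0,0]]]'; python3 snap.py wrist w2; python3 snap.py scene c2;  python3 -c "
from h import *
for a in (1.18,.9,.6,.3,0,-.08):
  t=np.radians(150)+a; p=B(-69+76*np.cos(t),76+76*np.sin(t)); print(a,p.round(4),end=' '); go(p[0],p[1],.062,270)"
```

```text
time_s: 3.95
ee_pos: [0.4875, 0.0936, 0.0655]
ee_rot: [0.71, -0.705, 0.002, -0.003]
contact_force: [-1.0, 0.9, -0.0]
width: 0.0212
1.18 [0.4857 0.0946 0.    ] shift [-0.0013  0.0012  0.0028] rot [-0.0062  0.0009  0.0068] |d| 0.003 deg 0.5
0.9 [0.4658 0.0873 0.    ] shift [0.0058 0.0212 0.0027] rot [-0.0062  0.0009  0.0068] |d| 0.022 deg 0.5
0.6 [0.4432 0.0859 0.    ] shift [0.0071 0.0438 0.0025] rot [-0.0062  0.0009  0.0068] |d| 0.044 deg 0.5
0.3 [0.4211 0.0913 0.    ] shift [0.0016 0.0659 0.0024] rot [-0.0062  0.0009  0.0068] |d| 0.066 deg 0.5
0 [0.4016 0.103  0.    ] shift [-0.0102  0.0853  0.0023] rot [-0.0062  0.0009  0.0068] |d| 0.086 deg 0.5
-0.08 [0.3971 0.107  0.    ] shift [-0.0143  0.0898  0.0023] rot [-0.0062  0.0009  0.0068] |d| 0.091 deg 0.5
```

View pics/w2.png

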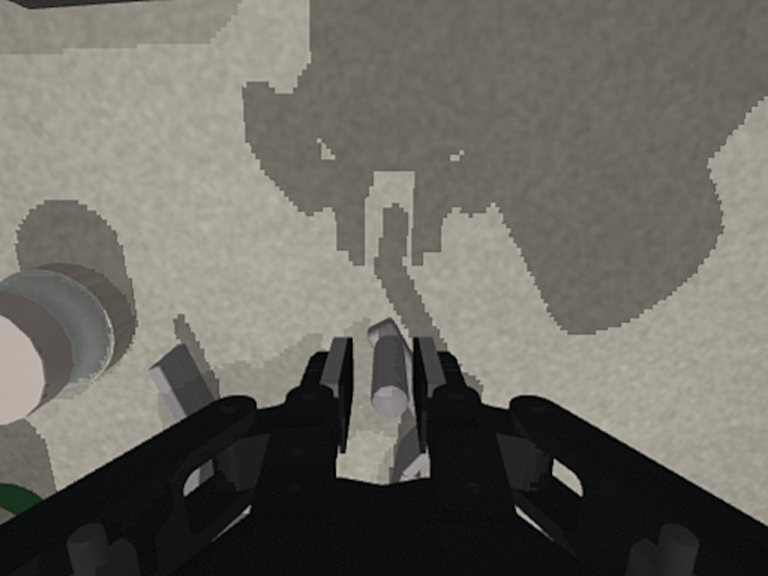

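View pics/c2.png

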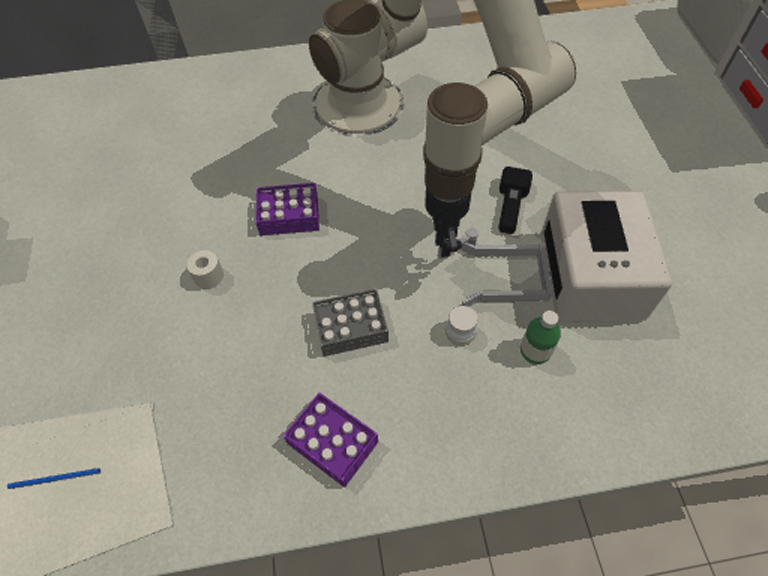

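The pin at (390,400) sits between the pads. I'll swing the latch open along the arc.

```bash
python3 -m crank '[[[0.25,0.004,0.02,0.002,0,0,0],[0.25,0.007,0.04,0.002,0,0,0],[0.25,0.003,0.06,0.002,0,0,0],[0.25,-0.004,0.077,0.002,0,0,0],[0.25,-0.01,0.09,0.002,0,0,0]]]';   python3 -m crank '[[[0.25,-0.004,0.01,0,0,0,0],[0.25,-0.004,0.01,0,0,0,0]]]'; python3 snap.py wrist w3
```

```text
time_s: 4.68
ee_pos: [0.3977, 0.1037, 0.0632]
ee_rot: [0.71, -0.704, 0.002, -0.004]
contact_force: [3.4, 2.4, -0.3]
width: 0.0212
time_s: 4.92
ee_pos: [0.3951, 0.112, 0.0658]
ee_rot: [0.712, -0.702, 0.005, -0.013]
contact_force: [18.9, -5.4, -3.0]
width: 0.0215
```

View pics/w3.png

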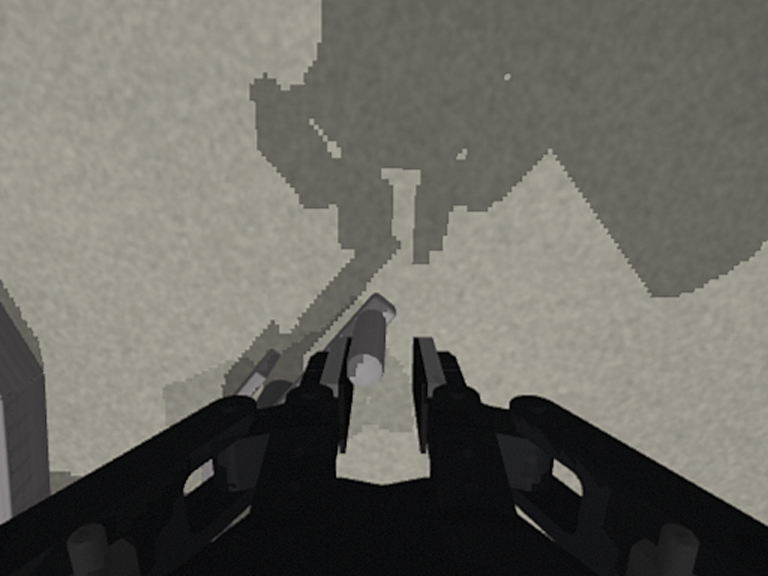

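```bash
python3 -m crank '[[[0.35,0.002,-0.006,0,0,0,0],[0.4,0.002,-0.006,-0.06,0,0,0],[0.5,0.002,-0.006,-0.1,0,0,0],[0.7,0.002,-0.006,-0.13,0,0,0]]]';  python3 -c "
from h import *
go(.67,-.093,.16,184)"
```

```text
time_s: 5.48
ee_pos: [0.3974, 0.1085, 0.1975]
ee_rot: [0.711, -0.703, 0.005, -0.013]
contact_force: [-0.6, -0.7, 0.8]
width: 0.0591
shift [ 0.2054 -0.269   0.0421] rot [-0.0121  0.029   1.5134] |d| 0.341 deg 86.7
```

```bash
python3 -m crank '[[[0.9,0.205,-0.269,0.02,-0.012,0.029,1.513],[0.9,0.205,-0.269,0.02,-0.012,0.029,1.513],[0.9,0.205,-0.269,0.02,-0.012,0.029,1.513],[0.9,0.205,-0.269,0.02,-0.012,0.029,1.513],[0.9,0.205,-0.269,0.02,-0.012,0.029,1.513]]]';  python3 -c "
from h import *
go(.67,-.093,.16,184);print(ctrl.get_state()['joint_positions'])"
```

```text
time_s: 6.1
ee_pos: [0.6495, -0.0786, 0.1824]
ee_rot: [-0.314, 0.949, -0.002, 0.004]
contact_force: [1.3, 1.0, 0.3]
width: 0.077
shift [-0.0077 -0.0237  0.0226] rot [-0.0037  0.0088  0.5699] |d| 0.034 deg 32.7
[ 0.12700732  0.4728541  -0.00684381  0.00178192 -1.08179525 -1.05894127]
```

```bash
python3 -m crank '[[[0.9,-0.008,-0.024,0.02,-0.004,0.009,0.57],[0.9,-0.008,-0.024,0.02,-0.004,0.009,0.57],[0.9,-0.008,-0.024,0.02,-0.004,0.009,0.57],[0.9,-0.008,-0.024,0.02,-0.004,0.009,0.57]]]';  python3 -c "
from h import *
go(.67,-.093,.022,184)"; python3 snap.py wrist w4; python3 snap.py scene c4
```

```text
time_s: 6.6
ee_pos: [0.6698, -0.093, 0.1618]
ee_rot: [-0.035, 0.999, 0.0, -0.001]
contact_force: [-0.0, -0.7, -0.1]
width: 0.077
shift [-5.000e-04 -1.000e-04  1.398e-01] rot [ 0.0007 -0.0024  0.0011] |d| 0.14 deg 0.2
```

View pics/w4.png

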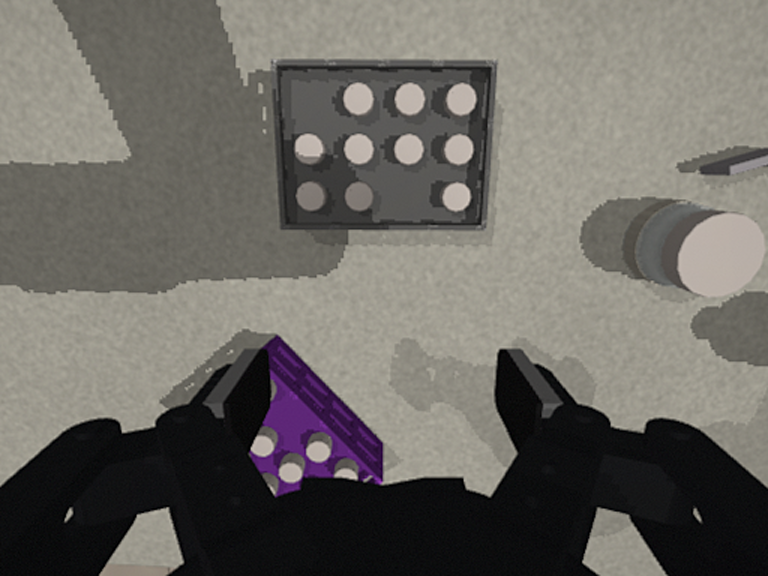

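View pics/c4.png

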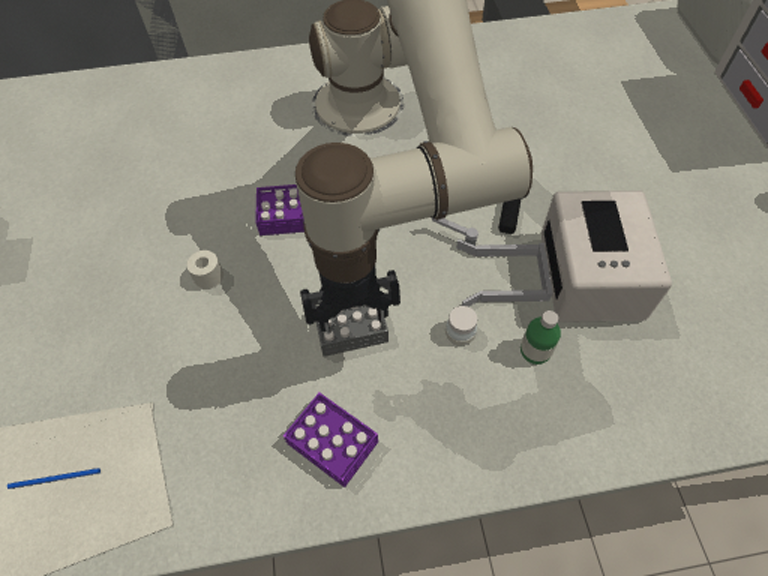

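```bash
python3 - <<'E'
import pickle
from h import *
K,im=pickle.load(open('pics/w4.pkl','rb'))
f=lambda x,y:((x-.25)/1.5,(y-.25)/1.5)
for p in [(275,337),(383,443)]: print('purple',ray(0,f(*p),.044,K).round(4))
Q=np.array([ray(0,f(*p),.044,K) for p in [(276,61),(495,62),(488,230),(282,229)]]);print(Q.round(4),Q.mean(0),[np.linalg.norm(Q[i]-Q[i-1]).round(3) for i in range(4)])
for i in range(4): d=Q[i]-Q[i-1]; print(np.degrees(np.arctan2(d[1],d[0])).round(1))
print('bay',invB(Q.mean(0)))
E
```

```text
purple [ 0.7088 -0.1582  0.044 ]
purple [ 0.7804 -0.0852  0.044 ]
[[ 0.5517 -0.1584  0.044 ]
 [ 0.5439 -0.0426  0.044 ]
 [ 0.6327 -0.0342  0.044 ]
 [ 0.6406 -0.1544  0.044 ]] [ 0.59223109 -0.09740851  0.044     ] [np.float64(0.089), np.float64(0.116), np.float64(0.089), np.float64(0.121)]
-177.4
93.8
5.4
-86.2
bay [-301.12206731 -106.97428098]
```

```bash
python3 -m crank '[[[0.9,-0.001,0,0.06,0,0,0],[0.9,-0.001,0,0.12,0,0,0],[0.9,-0.001,0,0.14,0,0,0],[0.9,-0.001,0,0.14,0,0,0]]]';  python3 snap.py side s5; python3 -c "
from h import *
print(ctrl.get_state()['ee_pos'])
p=B(-301,-56);print(p); 
for k in (0,1/3,2/3,1): go(.648+(p[0]-.648)*k,-.0936+(p[1]+.0936)*k,.022,184-13.5*k)"
```

```text
time_s: 7.2
ee_pos: [0.6706, -0.0928, 0.0217]
ee_rot: [-0.037, 0.999, -0.0, -0.002]
contact_force: [-0.2, -0.0, 1.7]
width: 0.077
[ 0.67204142 -0.0927431   0.02372476]
[ 0.54196999 -0.08891061  0.        ]
shift [0.024  0.0009 0.0017] rot [-0.0002  0.0007  0.0041] |d| 0.024 deg 0.2
shift [0.0592 0.0051 0.0017] rot [-0.0002  0.0007  0.0827] |d| 0.059 deg 4.7
shift [0.0943 0.0093 0.0017] rot [-0.0002  0.0007  0.1612] |d| 0.095 deg 9.2
shift [0.1294 0.0134 0.0016] rot [-1.000e-04  8.000e-04  2.397e-01] |d| 0.13 deg 13.7
```

View pics/s5.png

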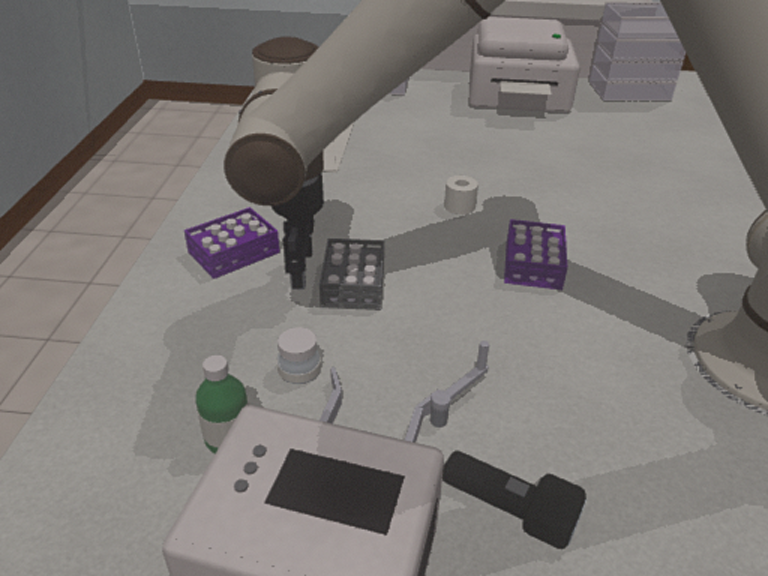

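```bash
python3 -m crank '[[[0.9,0.012,0.001,0.001,0,0,0.003],[0.9,0.024,0.001,0.001,0,0,0.004],[0.9,0.036,0.002,0.001,0,0,0.03],[0.9,0.048,0.004,0.001,0,0,0.056],[0.9,0.059,0.005,0.001,0,0,0.083]]]';python3 snap.py wrist w6; python3 -c "
from h import *
p=B(-301,-56);
for k in (1/3,2/3,1): go(.648+(p[0]-.648)*k,-.0936+(p[1]+.0936)*k,.022,184-13.5*k)"
```

```text
time_s: 7.88
ee_pos: [0.613, -0.092, 0.0236]
ee_rot: [0.005, 1.0, -0.0, 0.002]
contact_force: [3.6, -0.6, 1.3]
width: 0.0766
shift [-0.0019 -0.      0.001 ] rot [ 0.0003 -0.0002 -0.0032] |d| 0.002 deg 0.2
shift [0.0335 0.0011 0.001 ] rot [ 0.0003 -0.0002  0.0753] |d| 0.034 deg 4.3
shift [0.0688 0.0023 0.0011] rot [ 0.0002 -0.0002  0.1539] |d| 0.069 deg 8.8
```

View pics/w6.png

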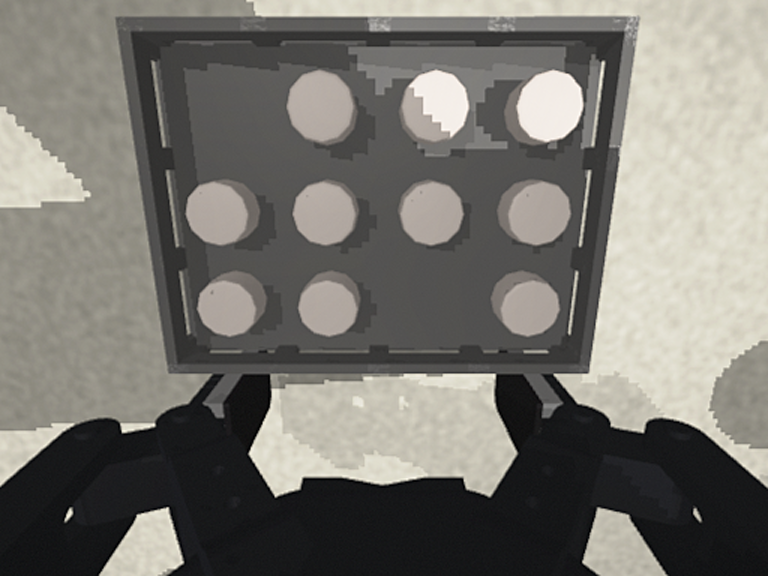

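The rack face at y≈370 px lies square on both fingers. I'll continue the push.

```bash
python3 -m crank '[[[0.9,0.014,0,0.001,0,0,0.03],[0.9,0.028,0.001,0.001,0,0,0.06],[0.9,0.042,0.001,0.001,0,0,0.095],[0.9,0.056,0.002,0.001,0,0,0.13],[0.9,0.069,0.002,0.001,0,0,0.154]]]';python3 snap.py wrist w7; python3 - <<'E'
import pickle
from h import *
p=B(-301,-56); go(p[0],p[1],.022,170.5)
E
```

```text
time_s: 8.55
ee_pos: [0.5412, -0.0891, 0.0221]
ee_rot: [0.083, 0.997, 0.0, 0.0]
contact_force: [2.6, -0.8, 0.8]
width: 0.0769
shift [-0.0033  0.0008 -0.0003] rot [ 0.     -0.0037 -0.003 ] |d| 0.003 deg 0.3
```

View pics/w7.png

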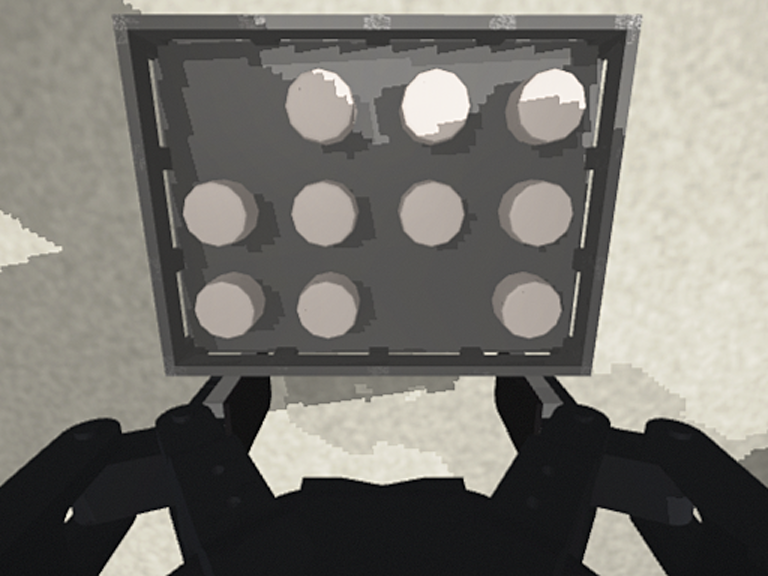

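```bash
python3 -m crank '[[[0.9,-0.025,0,0,0,0,0],[0.9,-0.04,0,-0.02,0,0,0],[0.9,-0.05,0,-0.07,0,0,0],[0.6,-0.05,0,-0.12,0,0,0],[0.6,-0.05,0,-0.14,0,0,0]]]';python3 snap.py wrist w8; python3 - <<'E'
import pickle
from h import *
p=B(-400,0); print(p); go(p[0],p[1],.16,260.5)
E
```

```text
time_s: 9.22
ee_pos: [0.5877, -0.0976, 0.1636]
ee_rot: [0.085, 0.996, 0.0, -0.002]
contact_force: [-0.5, -1.4, -1.1]
width: 0.051
[ 0.47046106 -0.17736101  0.        ]
shift [ 0.103  -0.0984  0.0053] rot [ 1.0000e-03 -0.0000e+00 -1.5738e+00] |d| 0.143 deg 90.2
```

View pics/w8.png

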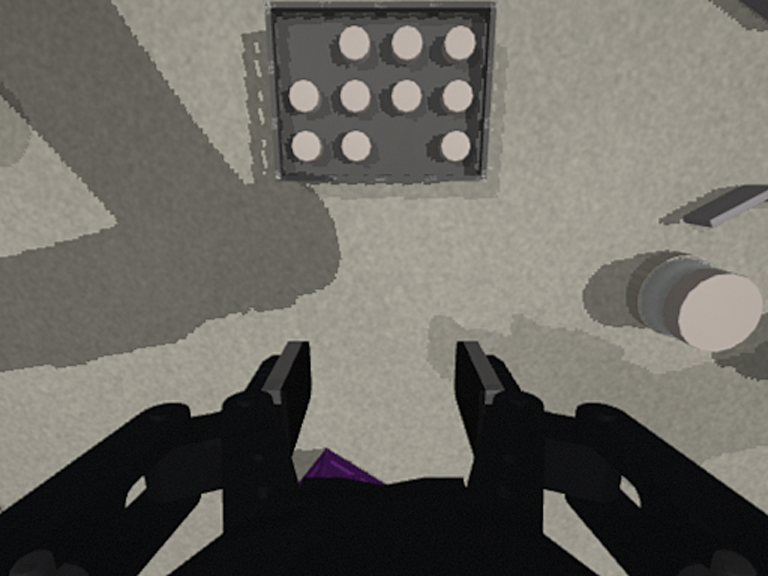

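```bash
python3 - <<'E'
import pickle
from h import *
K,im=pickle.load(open('pics/w8.pkl','rb'))
f=lambda x,y:((x-.25)/1.5,(y-.25)/1.5)
Q=np.array([ray(0,f(*p),.044,K) for p in [(267,4),(495,4),(487,180),(278,180)]]);print(Q.round(4),Q.mean(0),[np.linalg.norm(Q[i]-Q[i-1]).round(3) for i in range(4)])
for i in range(4): d=Q[i]-Q[i-1]; print(np.degrees(np.arctan2(d[1],d[0])).round(1))
print('bay',invB(Q.mean(0)))
E
python3 -m crank '[[[0.6,0.103,-0.098,0,0,0,-1.574],[0.6,0.103,-0.098,0,0,0,-1.574],[0.6,0.103,-0.098,0,0,0,-1.574],[0.6,0.103,-0.098,0,0,0,-1.574],[0.6,0.103,-0.098,0,0,0,-1.574]]]';python3 - <<'E'
import pickle
from h import *
p=B(-400,0); print(p); go(p[0],p[1],.16,260.5)
E
```

```text
[[ 0.4301 -0.1318  0.044 ]
 [ 0.4499 -0.0155  0.044 ]
 [ 0.5373 -0.0288  0.044 ]
 [ 0.5172 -0.1467  0.044 ]] [ 0.48364815 -0.08069897  0.044     ] [np.float64(0.088), np.float64(0.118), np.float64(0.088), np.float64(0.12)]
170.3
80.3
-8.7
-99.7
bay [-302.48505522    2.87836752]
time_s: 9.9
ee_pos: [0.468, -0.1769, 0.1635]
ee_rot: [-0.377, 0.926, 0.002, -0.003]
contact_force: [0.5, -0.3, 0.6]
width: 0.0516
[ 0.47046106 -0.17736101  0.        ]
shift [-0.0015 -0.0021  0.0035] rot [ 0.0071 -0.0022 -0.6316] |d| 0.004 deg 36.2
```

```bash
python3 -m crank '[[[0.6,-0.002,-0.002,0,0.007,-0.002,-0.632],[0.6,-0.002,-0.002,0,0.007,-0.002,-0.632],[0.6,-0.002,-0.002,0.004,0.007,-0.002,-0.632],[0.6,-0.002,-0.002,0.004,0.007,-0.002,-0.632]]]';python3 snap.py wrist w9;python3 - <<'E'
from h import *
p=B(-398,2); print(p,ctrl.get_state()['joint_positions']); go(p[0],p[1],.022,260.5)
E
```

```text
time_s: 10.4
ee_pos: [0.4682, -0.1765, 0.1572]
ee_rot: [-0.647, 0.762, 0.003, -0.002]
contact_force: [-0.7, -0.3, 0.9]
width: 0.0512
[ 0.46881695 -0.17505951  0.        ] [-0.03611665  0.26130655 -0.40925587 -0.00109712 -0.90674085 -0.12543829]
shift [-0.0016 -0.0011  0.1354] rot [0.0066 0.     0.0036] |d| 0.135 deg 0.4
```

View pics/w9.png

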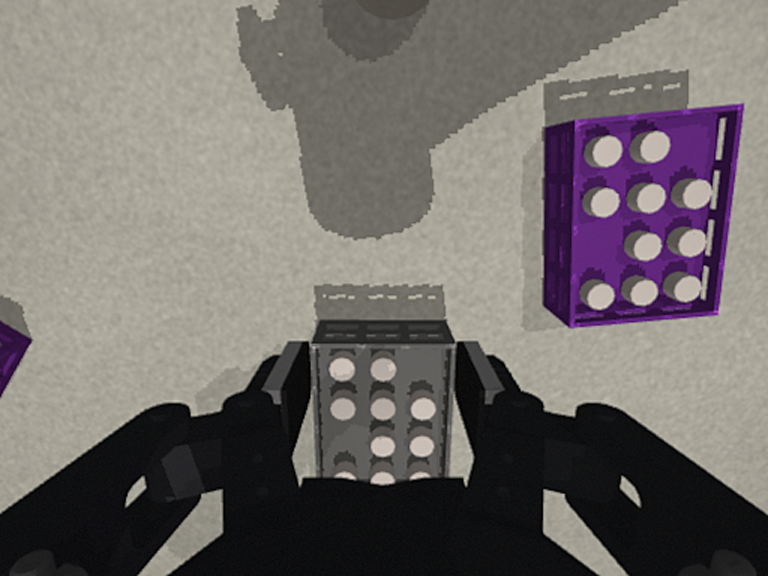

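```bash
python3 - <<'E'
import pickle
from h import *
K,im=pickle.load(open('pics/w9.pkl','rb'))
f=lambda x,y:((x-.25)/1.5,(y-.25)/1.5)
for p in [(312,343),(455,343)]: print(invB(ray(0,f(*p),.044,K)))
for p in [(312,322),(453,320)]: print(invB(ray(0,f(*p),0,K)))
E
```

```text
[-363.37363424  -40.31664147]
[-363.32259664   48.05147665]
[-360.921947   -47.1157227]
[-362.42520806   54.11807518]
```

```bash
python3 -m crank '[[[0.6,0,0,0.06,0.006,0,0.003],[0.6,0,0,0.12,0.006,0,0.003],[0.6,0,0,0.135,0.006,0,0.003],[0.6,0,0,0.135,0.006,0,0.003]]]';python3 - <<'E'
from h import *
print(invB(ctrl.get_state()['ee_pos']))
for x,y in((-375,3),(-250,3),(-215,1)):
  p=B(x,y); go(p[0],p[1],.022,260.5)
E
```

```text
time_s: 10.95
ee_pos: [0.4648, -0.1762, 0.0201]
ee_rot: [-0.646, 0.763, 0.003, -0.003]
contact_force: [0.2, 0.3, 0.4]
width: 0.0513
[-399.79350713    5.72727113]
shift [-0.0248 -0.0027 -0.002 ] rot [ 0.0078 -0.0006 -0.0008] |d| 0.025 deg 0.4
shift [-0.1498 -0.0025 -0.002 ] rot [ 0.0078 -0.0006 -0.0008] |d| 0.15 deg 0.4
shift [-0.1848 -0.0044 -0.0021] rot [ 0.0078 -0.0006 -0.0008] |d| 0.185 deg 0.4
```

```bash
python3 -m crank '[[[0.6,-0.015,-0.003,-0.002,0.008,0,0],[0.6,-0.03,-0.003,-0.002,0.008,0,0],[0.6,-0.046,-0.003,-0.002,0.008,0,0],[0.6,-0.062,-0.003,-0.002,0.008,0,0],[0.6,-0.078,-0.003,-0.002,0.008,0,0]]]';python3 - <<'E'
from h import *
print(invB(ctrl.get_state()['ee_pos']))
for x,y in((-250,3),(-200,1)):
  p=B(x,y); go(p[0],p[1],.022,260.5)
E
python3 snap.py wrist w10
```

```text
time_s: 11.58
ee_pos: [0.481, -0.0986, 0.0224]
ee_rot: [-0.646, 0.763, -0.0, 0.0]
contact_force: [-0.1, -3.2, 2.2]
width: 0.0513
[-320.60768578    2.49904683]
shift [-0.0706  0.0006  0.0004] rot [-0.0007 -0.0006 -0.0003] |d| 0.071 deg 0.1
shift [-0.1206 -0.0014  0.0004] rot [-0.0007 -0.0006 -0.0003] |d| 0.121 deg 0.1
```

View pics/w10.png

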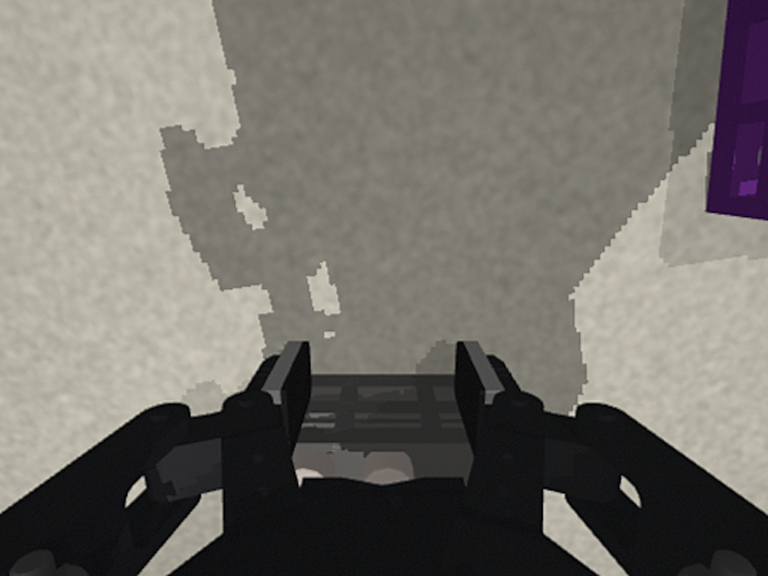

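```bash
python3 -m crank '[[[0.6,-0.016,0,0,0,0,0],[0.6,-0.032,0,0,0,0,0],[0.6,-0.048,0,0,0,0,0],[0.6,-0.064,-0.001,0,0,0,0],[0.6,-0.08,-0.001,0,0,0,0]]]';python3 - <<'E'
from h import *
print(invB(ctrl.get_state()['ee_pos']))
for x,y in((-200,1),(-71,0)):
  p=B(x,y); go(p[0],p[1],.022,260.5)
E
python3 snap.py scene c11;python3 -c "
import cv2;im=cv2.imread('pics/c11.png');cv2.imwrite('pics/c11z.png',cv2.resize(im[150:400,300:600],None,fx=2.4,fy=2.4))"
```

```text
time_s: 12.25
ee_pos: [0.4959, -0.0176, 0.0222]
ee_rot: [-0.646, 0.763, -0.0, 0.0]
contact_force: [0.2, -2.1, -0.8]
width: 0.0513
[-238.19162485    1.21738208]
shift [-0.0382 -0.0002  0.0002] rot [-0.0013 -0.      0.0009] |d| 0.038 deg 0.1
shift [-0.1672 -0.0012  0.0002] rot [-0.0013 -0.      0.0009] |d| 0.167 deg 0.1
```

View pics/c11z.png

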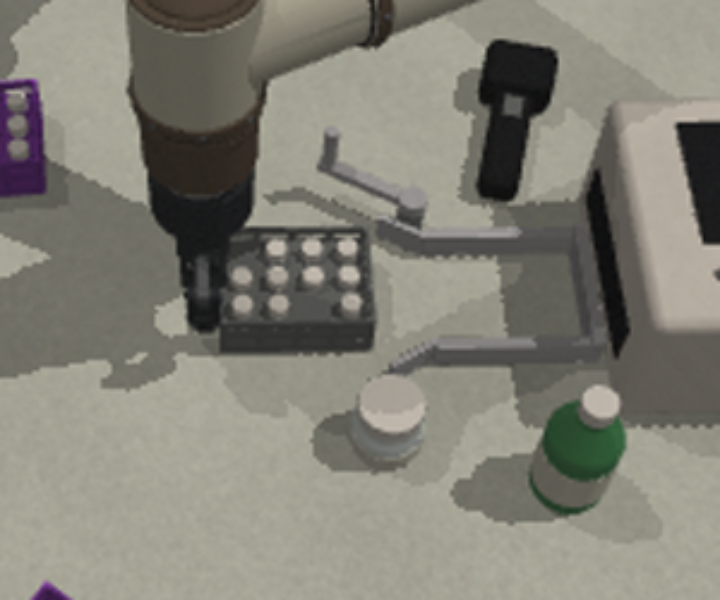

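The rack is lined up with the mouth and clears the jar and the open latch. I'll push on into the flare.

```bash
python3 -m crank '[[[0.6,-0.014,0,0,0,0,0],[0.6,-0.028,0,0,0,0,0],[0.6,-0.042,0,0,0,0,0],[0.6,-0.056,0,0,0,0,0],[0.6,-0.07,-0.001,0,0,0,0]]]';python3 - <<'E'
from h import *
print(invB(ctrl.get_state()['ee_pos']))
for x,y in((-71,0),):
  p=B(x,y); go(p[0],p[1],.022,260.5)
E
python3 snap.py scene c12;python3 -c "
import cv2;im=cv2.imread('pics/c12.png');cv2.imwrite('pics/c12z.png',cv2.resize(im[150:400,300:600],None,fx=2.4,fy=2.4))"
```

```text
time_s: 12.92
ee_pos: [0.5092, 0.0536, 0.0223]
ee_rot: [-0.647, 0.762, -0.001, 0.001]
contact_force: [-0.4, -0.5, -0.8]
width: 0.0512
[-165.77270409   -0.22860876]
shift [-0.0948  0.      0.0004] rot [-0.0026  0.0006  0.0026] |d| 0.095 deg 0.2
```

View pics/c12z.png

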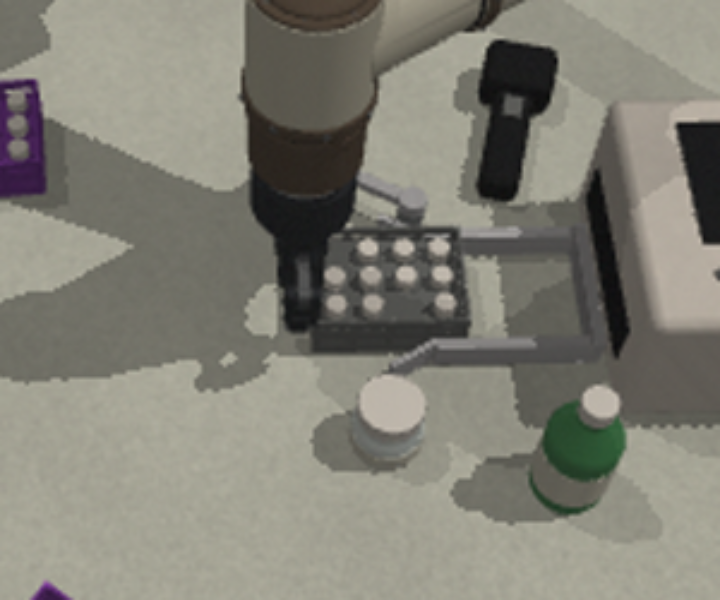

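```bash
python3 -m crank '[[[0.6,-0.012,0,0,0,0,0],[0.6,-0.025,0,0,0,0,0],[0.6,-0.038,0,0,0,0,0],[0.6,-0.051,0,0,0,0,0],[0.6,-0.064,0,0,0,0,0]]]';python3 - <<'E'
from h import *
s=ctrl.get_state();print(invB(s['ee_pos']),s['contact_force'])
p=B(-71,0); go(p[0],p[1],.022,260.5)
E
```

```text
time_s: 13.6
ee_pos: [0.5209, 0.1192, 0.0226]
ee_rot: [-0.648, 0.762, -0.001, 0.002]
contact_force: [-0.2, -1.7, -0.6]
width: 0.0515
[-99.19179789  -0.97110713] [-0.20396158 -1.7148609  -0.6253079 ]
shift [-0.0282  0.0009  0.0007] rot [-0.0047  0.0018  0.0043] |d| 0.028 deg 0.4
```

```bash
python3 -m crank '[[[0.6,-0.008,0.001,0,-0.003,0.001,0],[0.6,-0.016,0.001,0,-0.003,0.001,0],[0.6,-0.022,0.001,0,-0.003,0.001,0],[0.6,-0.028,0.001,0,-0.003,0.001,0]]]';python3 -m crank '[[[0.6,-0.004,0,0,0,0,0],[0.6,-0.004,0,0,0,0,0]]]'; python3 -c "
from h import *
print(invB(ctrl.get_state()['ee_pos']))"; python3 snap.py scene c13;python3 -c "
import cv2;im=cv2.imread('pics/c13.png');cv2.imwrite('pics/c13z.png',cv2.resize(im[150:400,300:600],None,fx=2.4,fy=2.4))"
```

```text
time_s: 14.1
ee_pos: [0.5243, 0.147, 0.0227]
ee_rot: [-0.648, 0.762, -0.0, 0.001]
contact_force: [1.5, -6.7, 0.7]
width: 0.0511
time_s: 14.35
ee_pos: [0.5239, 0.1471, 0.0227]
ee_rot: [-0.647, 0.762, -0.001, -0.003]
contact_force: [4.2, -16.1, 3.8]
width: 0.0513
[-71.15276316   0.60247353]
```

View pics/c13z.png

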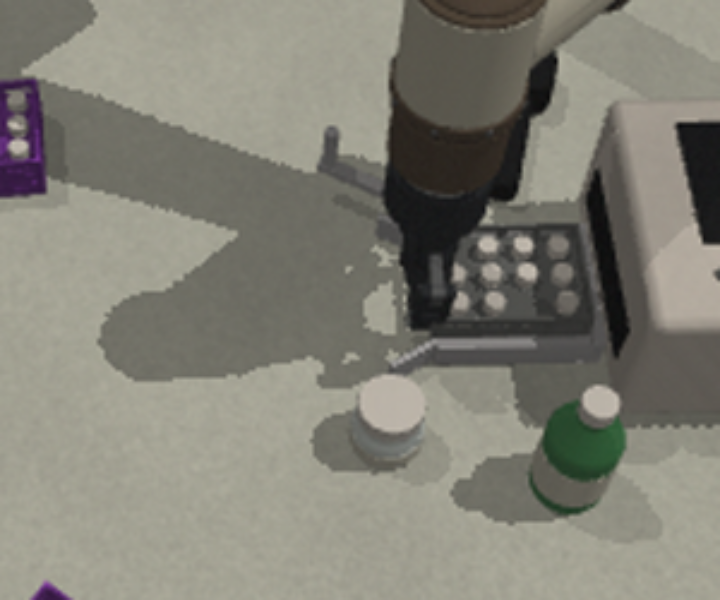

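The force rose to 16 N with the TCP stalled at bay x=-71, which is where the home position predicts. I'll back off and go to the pin.

```bash
python3 -m crank '[[[0.6,0.02,0,0,0,0,0],[0.6,0.04,0,-0.01,0,0,0],[0.5,0.05,0,-0.07,0,0,0],[0.5,0.05,0,-0.12,0,0,0],[0.5,0.05,0,-0.14,0,0,0]]]';python3 snap.py scene c14; python3 -c "
from h import *
import cv2;im=cv2.imread('pics/c14.png');cv2.imwrite('pics/c14z.png',cv2.resize(im[150:400,300:600],None,fx=2.4,fy=2.4))
p=B(-135,114);print(p);go(p[0],p[1],.13,245)"
```

```text
time_s: 15.02
ee_pos: [0.5176, 0.0986, 0.1675]
ee_rot: [-0.647, 0.762, -0.002, 0.001]
contact_force: [0.8, -0.7, -0.5]
width: 0.0426
[0.40156322 0.10277126 0.        ]
shift [0.0152 0.1162 0.0381] rot [-0.0069  0.0014  0.2735] |d| 0.123 deg 15.7
```

View pics/c14z.png

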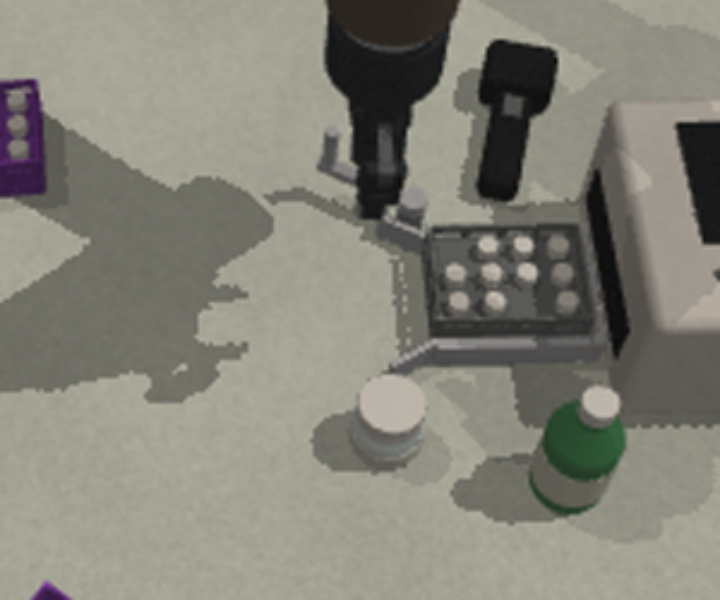

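The rack is home. Its far face is at the stop (about 590,275) and its rear is at (430,275), level with the knees of the guide walls. Now the pin.

```bash
python3 -m crank '[[[0.5,0.007,0.058,0,0,0,0.13],[0.5,0.015,0.116,0,-0.007,0,0.27],[0.5,0.015,0.116,0.02,-0.007,0,0.273],[0.5,0.015,0.116,0.038,-0.007,0,0.273],[0.5,0.015,0.116,0.038,-0.007,0,0.273]]]';python3 snap.py wrist w15; python3 -c "
from h import *
p=B(-135,114);go(p[0],p[1],.064,245)"
```

```text
time_s: 15.7
ee_pos: [0.4007, 0.1022, 0.1294]
ee_rot: [-0.537, 0.843, 0.001, -0.001]
contact_force: [0.0, 0.6, 0.0]
width: 0.0428
shift [-0.0001 -0.      0.0661] rot [0.0006 0.0008 0.0006] |d| 0.066 deg 0.1
```

View pics/w15.png

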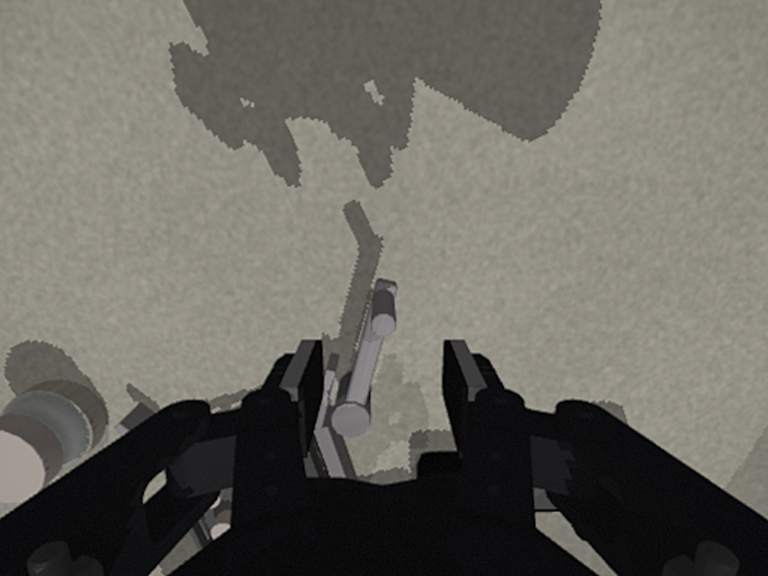

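```bash
python3 -m crank '[[[0.5,0,0,0.035,0,0,0],[0.4,0,0,0.066,0,0,0],[0.25,0,0,0.066,0,0,0],[0.25,0,0,0.066,0,0,0]]]';cat > arc.py <<'E'
import sys
from h import *
for a in map(float,sys.argv[1:]):
  t=np.radians(150)+a; p=B(-69+76*np.cos(t),76+76*np.sin(t)); print(a,end=' '); go(p[0],p[1],.064,245+90*min(a,2.1)/2.094)
E
python3 arc.py .15 .3 .45 .6 .75
```

```text
time_s: 16.25
ee_pos: [0.4026, 0.1032, 0.0652]
ee_rot: [-0.538, 0.843, 0.0, 0.001]
contact_force: [0.2, -0.0, -0.3]
width: 0.0213
0.15 shift [ 0.0027 -0.0104  0.0013] rot [-0.0009  0.0026 -0.1116] |d| 0.011 deg 6.4
0.3 shift [ 0.003  -0.0218  0.0013] rot [-0.001   0.0026 -0.2241] |d| 0.022 deg 12.8
0.45 shift [ 0.0016 -0.0331  0.0013] rot [-0.0012  0.0025 -0.3366] |d| 0.033 deg 19.3
0.6 shift [-0.0014 -0.0441  0.0013] rot [-0.0013  0.0025 -0.4491] |d| 0.044 deg 25.7
0.75 shift [-0.0061 -0.0545  0.0013] rot [-0.0015  0.0024 -0.5617] |d| 0.055 deg 32.2
```

```bash
python3 -m crank '[[[0.25,0.003,-0.01,0.001,0,0.002,-0.112],[0.25,0.003,-0.022,0.001,0,0.002,-0.224],[0.25,0.002,-0.033,0.001,0,0.002,-0.337],[0.25,-0.001,-0.044,0.001,0,0.002,-0.449],[0.25,-0.006,-0.055,0.001,0,0.002,-0.562]]]'; python3 arc.py .9 1.05 1.2 1.35 1.5
```

```text
time_s: 16.88
ee_pos: [0.4549, 0.0851, 0.0657]
ee_rot: [0.752, -0.66, 0.0, -0.001]
contact_force: [-3.0, -0.3, -0.2]
width: 0.0211
0.9 shift [-0.0008 -0.0112  0.0017] rot [-1.500e-03  1.000e-04 -1.089e-01] |d| 0.011 deg 6.2
1.05 shift [-0.0026 -0.0224  0.0017] rot [-0.0015 -0.     -0.2214] |d| 0.023 deg 12.7
1.2 shift [-0.006  -0.0333  0.0018] rot [-1.500e-03 -1.000e-04 -3.339e-01] |d| 0.034 deg 19.1
1.35 shift [-0.011  -0.0435  0.0018] rot [-1.500e-03 -2.000e-04 -4.464e-01] |d| 0.045 deg 25.6
1.5 shift [-0.0175 -0.0528  0.0018] rot [-1.500e-03 -3.000e-04 -5.589e-01] |d| 0.056 deg 32.0
```

```bash
python3 -m crank '[[[0.25,-0.001,-0.011,0.001,0,0,-0.109],[0.25,-0.003,-0.022,0.001,0,0,-0.221],[0.25,-0.006,-0.033,0.001,0,0,-0.334],[0.25,-0.011,-0.044,0.001,0,0,-0.446],[0.25,-0.018,-0.053,0.001,0,0,-0.559]]]'; python3 arc.py 1.65 1.8 1.95 2.094 2.16; python3 snap.py wrist w18
```

```text
time_s: 17.5
ee_pos: [0.5054, 0.1095, 0.0663]
ee_rot: [0.905, -0.425, 0.001, -0.001]
contact_force: [-0.2, -1.8, -0.9]
width: 0.0213
1.65 shift [-0.0023 -0.0107  0.0024] rot [-0.0018 -0.0011 -0.1092] |d| 0.011 deg 6.3
1.8 shift [-0.0062 -0.0214  0.0024] rot [-0.0017 -0.0012 -0.2217] |d| 0.022 deg 12.7
1.95 shift [-0.0116 -0.0315  0.0024] rot [-0.0017 -0.0013 -0.3342] |d| 0.034 deg 19.1
2.094 shift [-0.0181 -0.0402  0.0024] rot [-0.0016 -0.0014 -0.4422] |d| 0.044 deg 25.3
2.16 shift [-0.0215 -0.0439  0.0024] rot [-0.0016 -0.0014 -0.4467] |d| 0.049 deg 25.6
```

View pics/w18.png

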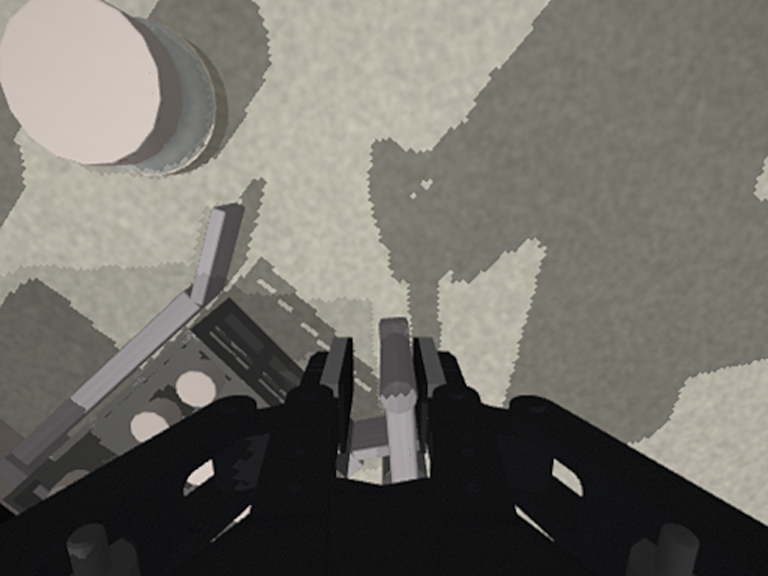

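```bash
python3 -m crank '[[[0.25,-0.002,-0.011,0,0,0,-0.109],[0.25,-0.006,-0.021,0,0,0,-0.222],[0.25,-0.012,-0.032,0,0,0,-0.334],[0.25,-0.018,-0.04,0,0,0,-0.442],[0.25,-0.02,-0.044,0,0,0,-0.447]]]'; python3 arc.py 2.094 2.14 2.18 2.22; python3 snap.py wrist w19
```

```text
time_s: 18.18
ee_pos: [0.5271, 0.1532, 0.0677]
ee_rot: [0.977, -0.213, 0.001, 0.0]
contact_force: [-0.2, -10.7, 4.8]
width: 0.0214
2.094 shift [-0.0003  0.0046  0.0037] rot [ 0.     -0.0025  0.0066] |d| 0.006 deg 0.4
2.14 shift [-0.0013  0.0013  0.0037] rot [ 0.     -0.0025  0.0021] |d| 0.004 deg 0.2
2.18 shift [-0.0023 -0.0016  0.0037] rot [ 0.     -0.0025  0.0021] |d| 0.005 deg 0.2
2.22 shift [-0.0034 -0.0044  0.0037] rot [ 0.     -0.0025  0.0021] |d| 0.007 deg 0.2
```

View pics/w19.png

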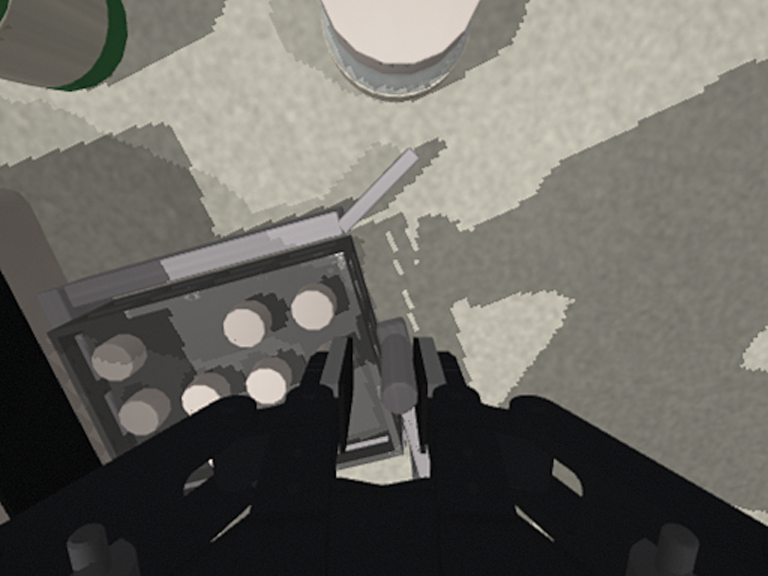

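```bash
python3 -m crank '[[[0.25,-0.001,-0.004,0,0,0,0],[0.25,-0.001,-0.004,0,0,0,0]]]'; python3 -m crank '[[[0.25,0.001,0.004,0,0,0,0],[0.25,0.001,0.006,0,0,0,0],[0.25,0.001,0.006,-0.05,0,0,0],[0.25,0.001,0.006,-0.1,0,0,0]]]'; python3 -c "
from h import *
go(.40,.0,.25,330)"
```

```text
time_s: 18.48
ee_pos: [0.5262, 0.1535, 0.0679]
ee_rot: [0.977, -0.215, -0.001, 0.004]
contact_force: [0.3, -10.4, 0.8]
width: 0.0214
time_s: 18.98
ee_pos: [0.525, 0.1487, 0.1694]
ee_rot: [0.977, -0.215, -0.0, 0.003]
contact_force: [0.8, 0.5, 0.3]
width: 0.0214
shift [-0.0508  0.1881 -0.0794] rot [ 0.0068 -0.001   0.0895] |d| 0.21 deg 5.1
```

```bash
python3 -m crank '[[[0.25,0,0,-0.06,0,0,0],[0.25,-0.03,0.07,-0.08,0,0,0],[0.25,-0.05,0.13,-0.08,0,0,0],[0.25,-0.05,0.19,-0.08,0,0,0],[0.25,-0.05,0.19,-0.08,0,0,0]]]'; python3 snap.py scene c20; python3 snap.py side s20; python3 -c "
import cv2
im=cv2.imread('pics/c20.png');cv2.imwrite('pics/c20z.png',cv2.resize(im[150:400,370:670],None,fx=2.4,fy=2.4))"
```

```text
time_s: 19.6
ee_pos: [0.3981, -0.0038, 0.2517]
ee_rot: [0.976, -0.217, 0.001, 0.002]
contact_force: [0.3, 0.7, 0.8]
width: 0.0213
```

View pics/c20z.png

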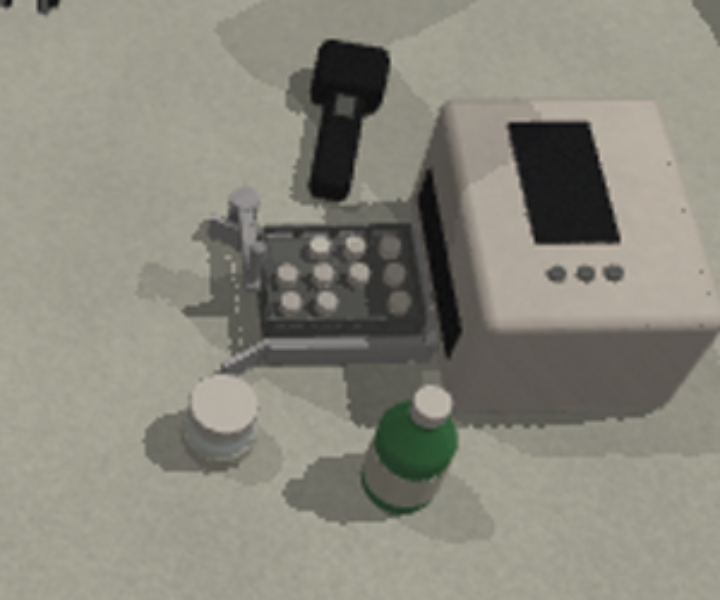

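View pics/s20.png

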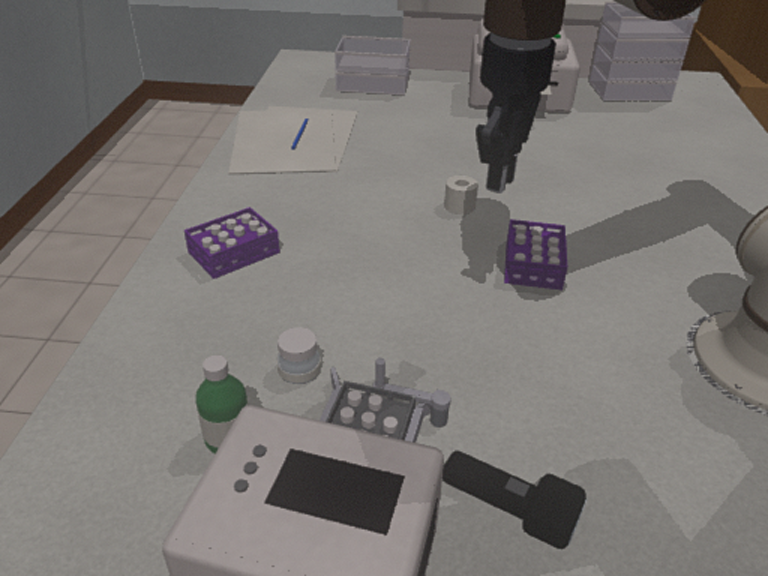

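```bash
python3 - <<'E'
from h import *
print('pin side',invB(ray('side',(380/1.5,361/1.5),.081)),'want -69,0')
g=lambda x,y:((x/2.4+370)/1.5,(y/2.4+150)/1.5)
print('pin scene',invB(ray('scene',g(259,245),.081)))
for p in[(262,227),(412,226),(424,323),(262,326)]: print(invB(ray('scene',g(*p),.044)).round(1))
E
```

```text
pin side [-69.32169377   0.91117892] want -69,0
pin scene [-69.84098568   0.45229342]
[-59.6  43.6]
[59.1 42.8]
[ 55.4 -47.7]
[-67.6 -48.6]
```

```bash
python3 -c "
from h import *
p=B(30,75);print(p);go(p[0],p[1],.25,345);go(p[0],p[1],.17,345)"
```

```text
[0.46715023 0.25911813 0.        ]
shift [-4.950e-02 -2.657e-01  2.000e-04] rot [ 0.0048 -0.0023 -0.1742] |d| 0.27 deg 10.0
shift [-0.0497 -0.2661  0.0802] rot [ 0.0048 -0.0023 -0.1742] |d| 0.282 deg 10.0
```

```bash
python3 -m crank '[[[0.25,-0.01,-0.06,0,0,0,-0.05],[0.25,-0.02,-0.12,0,0,0,-0.1],[0.25,-0.03,-0.18,0,0,0,-0.15],[0.25,-0.04,-0.24,0,0,0,-0.174],[0.25,-0.05,-0.266,0,0,0,-0.174]]]';python3 -m crank '[[[0.25,0,0,0.04,0,0,0],[0.25,0,0,0.075,0,0,0],[0.25,0,0,0.075,0,0,0]]]'; python3 snap.py wrist w21 1
```

```text
time_s: 20.32
ee_pos: [0.4677, 0.2642, 0.2492]
ee_rot: [0.992, -0.129, 0.001, 0.003]
contact_force: [-0.4, -0.3, -0.4]
width: 0.0214
time_s: 20.7
ee_pos: [0.4664, 0.2633, 0.1714]
ee_rot: [0.992, -0.129, -0.002, 0.005]
contact_force: [0.7, -0.1, 0.2]
width: 0.0213
```

View pics/w21.png

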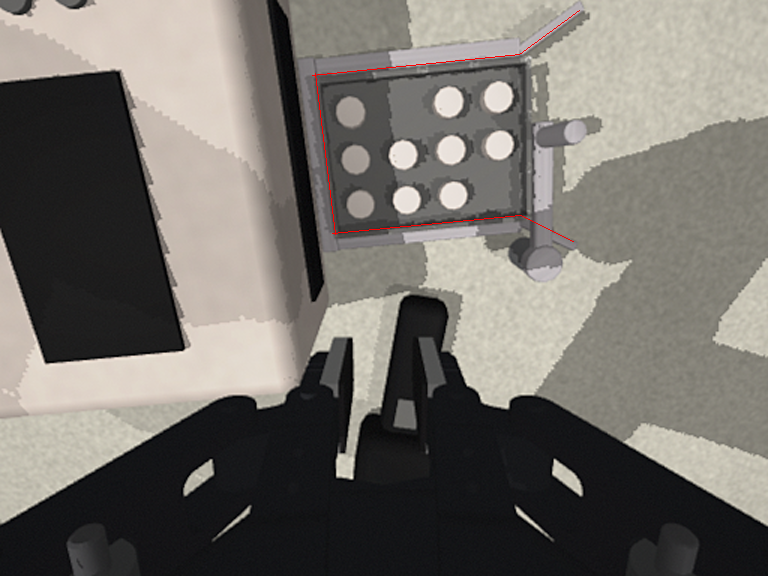

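The close-up shows the rack flush with the stop along (317–335, 75–235). The latch bar at (543,180) lies parallel, just behind the rack's rear face. The gripper touches nothing, so I'll hand in.

```bash
python3 -m crank '[[[0.25,0,0,-0.05,0,0,0],[0.25,0,0,-0.08,0,0,0],[0.25,0,0,-0.08,0,0,0]]]'; python3 -c "
from station import ticket
print(ticket.sign_off())"
```

```text
time_s: 21.12
ee_pos: [0.4698, 0.2663, 0.2591]
ee_rot: [0.992, -0.129, 0.004, -0.0]
contact_force: [0.1, 0.2, 0.3]
width: 0.0212
the job is handed in; nothing more can be done
None
```

The grey rack is fully home in the reader's bay and the latch arm is swung shut behind it. I handed the job in at about 21 s; sign-off reports no verdict.

**What I did:** The latch arm stood part-way across the mouth (about 1.18 rad), so I swung it open to its stop first. I pushed the rack sideways, squared it to the bay with two fingers, and slid it in along the bench. Then I swung the latch shut by its pin.

**Last checks:**
- **Rack:** the push stalled at about 16 N, with the tool where a home rack would put it. The wrist close-up shows the rack flush with the end stop.
- **Latch:** it met its stop at about 10 N. Its pin measured within about 1 mm of the shut position from both fixed cameras, and the arm lies parallel behind the rack.
- **Bystanders:** the bottle, jar, label roll, scanner and both purple racks look unmoved in the final pictures. I did not re-measure them.

**One disagreement:** corner points I picked in the final scene picture put the rack about 3 mm short and a few degrees turned. The guide walls do not allow that much turn, so I took it as picking or calibration error. I relied on the push force and the close-up instead.

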